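# Pull the spent cartridge from the gas drier

## Task

One of the two cartridges in the inclined gas drier is spent: the orange one. Take the lifting hook from its stand, draw the orange cartridge up out of its deep barrel by its wire bail with the hook, stand it upright on the floor of the steel drying tray without dropping it, and hang the hook back in the fork of its stand. Leave the blue cartridge, the cartridge that already stands in the tray and the rest of the bench as they are.

Things in the scene. Friction and masses are not known exactly. Their poses are not given: they have to be found in the camera images.
- drier: Bench gas drier, fixed: white base plate 240 x 225 x 14 mm, two round clear barrels side by side, open at the top, that lean 35 degrees from vertical towards the robot (-x of the drier). Origin: on the table, under the base (which spans x -90 to +150); z up, x away from the robot, y along the row of barrels. The rims' centres lie at x -45, y +-46, z 208 mm.
- barrels: The barrels as an inclined frame: z up along the bores (35 degrees from vertical), y the drier's y, x square to both (away from the robot and up). Origin on the inner floor, midway between the bores. Bore axes at x 0, y +46 and -46 mm; bore diameter 72, outside 84, depth 175 mm: floor z 0, rim z 175. Each cartridge rests on its bore's floor and lower (-x) wall, bail uppermost.
- spent: Orange (spent) cartridge, to be pulled; at the start in one of the two barrels, y +46 or -46 of the barrels' frame. Closed cylinder, diameter 60, height 66 mm, about 0.24 kg, with a fixed wire bail on top. Origin: centre of its underside; z is its axis, towards the bail; y runs along the bail's bar.
- spent_bail (a point): Middle of the bail's bar of the orange cartridge, 97 mm above its underside: round wire 5 mm thick, straight along the cartridge's y between two legs at y +-23 mm, 31 mm (wire centre) above the cartridge's top face.
- fresh: Blue (good) cartridge in the other barrel, same size and frame as the orange one; to be left there.
- tray: Steel drying tray, fixed, 210 (x) x 150 (y) x 20 mm high outside, walls 3 mm, floor top at z 3 mm. Origin: under its centre; z up. The nearer half (-x) is free: standing room about x -70 to -35, y +-35 mm for a cartridge's centre.
- pulled: Another orange cartridge of the same size, pulled earlier, standing in the farther (+x) half of the tray; to be left standing there.
- stand: Hook stand, fixed: base plate 110 x 100 x 12 mm, a post at x +35 mm rising to z 162 mm, and near its top a level two-arm fork that reaches towards the stand's -x, ending at x -30 mm. Origin: on the table under the base's centre; z up.
- stand_seat (a point): Where the hook's collar rests: on the upper face of the fork's arms, 150 mm above the table. The rod hangs in the 20 mm slot between the arms, open at -x; lips 5 mm high end the arms 26 mm in front of this point, the post's face is 27 mm behind it. The collar is lifted over the lips and out at the open end.
- picker: Lifting hook, 0.14 kg, 191 mm long, hanging in the stand's fork by its square collar 34 x 34 x 6 mm. Origin: centre of the collar's underside; z up along its rod. Below the collar an 8 mm rod on the z axis runs down to z -115 mm and ends in a twin-pronged hook that points to the hook's -x (away from the stand's post).
- picker_prongs (a point): Middle of the hook's trough, x -9, z -115 mm of the hook. Two round prongs 5 mm thick at y +-8 mm run (centre lines) at z -115 mm from the rod (x 0) to x -17 mm, where their tips turn up to z -102.5 mm. The bail's bar is carried here, lying across both prongs between rod and tips.
- cap_a: Black screw cap of a barrel, diameter 84, height 46 mm, lying on the bench. Bystander. Origin: centre of its underside.
- cap_b: The other black screw cap, same size. Bystander.
- vial: Small amber jar, diameter 42, height 62 mm, behind the tray. Bystander. Origin: centre of its underside.
- spanner: Steel spanner, 170 mm long, lying behind the tray. Bystander.
- mouse: Black computer mouse, 100 x 58 x 30 mm, to the left of the drier. Bystander. Origin: centre of its underside.
- picker_handle (a point): Middle of the hook's green square handle, 22 x 22 x 70 mm, 41 mm above the hook's origin on its z axis: grip it here from above, pads on either pair of faces.
There are look-alikes about, which are no part of the job. Leave any green or turquoise look-alike of the pulled alone.

How it is judged:
By the outcome, as a careful person would: the job done as asked, in the order asked, and still so for the second after the job is handed in, with the robot touching nothing.
It also fails if it takes over 64 s, if anything falls off the work surface, if the arm or the gripper's body presses on something with over 40 N, if the wrist force passes 120 N, or if a joint passes its speed limit or range.

## Robot

A 6-joint arm with a two-finger parallel gripper is mounted at the origin on the work surface. World frame = base frame: x ahead of the robot, y to its left, z up, the work surface at z = 0. Lengths are in m, angles in rad, forces in N, time in s.
With the tool pointing down it reaches from about 0.375 to 0.9 m from the base axis. Payload 3.1 kg.
Tool frame: the origin (TCP) lies midway between the tips of the shut fingers; the grasp point (between the pads) lies 19 mm behind it (grip_depth is the distance from the TCP to the grasp point, in m); y points along the fingers, z is the direction in which the jaws open and shut, and the axes are right-handed (so a half turn about y gives the same grasp; the last joint's range is limited). The gripper opens to 85 mm and grips with 20 to 120 N. Pads are 22 mm wide; open, the fingers measure 114 mm over their backs; the gripper's body (76 mm by 85 mm) begins 54 mm behind the grasp point. The pads swing forward as they close: fully open they stand 13 mm farther back than shut.
Start: joints at [-1.405, 0.527, 1.433, -0, 1.181, -0.178], TCP at [0.211, -0.588, 0.231] pointing down, gripper open.
Joint ranges: [-3.08, 3.08], [-0.75, 2.2], [0.22, 2.44], [-1.43, 4.57], [0, 2.65], [-2.85, 2.85]. Speed limits (rad/s): [2.79, 2.79, 3.14, 3.14, 3.14, 3.14].

## Interface

Orientations are given as a unit quaternion [x, y, z, w].
In Python, from station import sense, snapshot, camera_model, sign_off, grip_depth gives the robot as it stands.
- The arm moves only by the tool play_rows, never from a script. Its argument "deltas" is a list of rows, each a list of 6 numbers: the shift along the tool's x, y, z in m, then the turn, a rotation vector about the tool's x, y, z in rad. A call has 1 to 12 rows; each row is the pose to reach, as a shift and turn from the pose commanded when the call began, along the tool's axes at that moment; what a row does not reach only later rows make up. A row lasts 1/10 s, in which the tool goes at most 50 mm and 8.59 degrees, less where a joint would pass 70% of its speed; a pose out of reach is approached as far as the arm can. A call with a gripper value outside its range is refused whole. "gripper" is the finger opening in m, from 0 to 0.0854, set as the call begins (left out, the last holds). The fingers move at their own pace and stop on an object; "force" is the grip in N (left out, the last holds). Time passes only in rows, so rows that repeat a pose let the fingers close. It gives the time, the measured TCP pose, the force and the opening at its end, in the units of the state.
- sense(): the state, without advancing time (a new reading comes with each control period).
- snapshot(name): name is "scene" or "side" or "wrist"; returns the picture (420x560x3 uint8, red, green, blue); there is no depth.
- camera_model(name): a dict with "fx", "fy", "cx", "cy" (pixels), "camera_from_world" (4x4, takes a point from world to camera coordinates). Camera axes: x right, y up, looking along -z (the intrinsics and any distortion apply to the point x, -y, -z); pixel columns grow to the right and rows downward; lengths in m; the calibration is good to about 2 mm. A picture is of the moment at which its call begins: read the wrist's pose just before it. camera_model takes no time and is no camera call; for the wrist camera it gives the pose at the moment of the call.
- sign_off(): hands the job in, once; it reports no verdict.
The state is a dict: "t": time; "q": joint angles; "qd": joint speeds; "tau": joint torques, N m; "tcp_pos": TCP position; "tool_rot": TCP orientation; "force": force on the tool from outside, world axes, zero at the start; "ft_torque": the same for the moment, N m; "finger_gap": opening from 0.0 (shut) to 1.0 (fully open).
Only numpy, scipy, OpenCV 4.12 (cv2) and the standard library are available. Lean on these libraries where they do the work, as an engineer would, in place of code of your own. Each camera call takes 0.05 s, during which the arm holds its last target.

## Working session

There is one attempt and no reset: what is moved stays moved. The work goes in short steps, Python scripts to look and compute and a tool call to move; the robot and the scene stay as the last step left them, time stands still between calls to the robot, and variables do not carry over. Pictures are saved under pics/ and viewed, and the job is handed in when it is done.

Besides the shell and the picture viewer there is one more tool, called after "Request:" as name(argument=value, ...) on one line, values as JSON. play_rows: Moves the arm, as the interface text tells. Its arguments: {"type":"object","properties":{"deltas":{"type":"array"},"gripper":{"type":"number"},"force":{"type":"number"}},"required":["deltas"]}

```bash
mkdir -p pics; ls; python3 - <<'E'
from station import *
import cv2
s=sense();print(s)
for n in["scene","side","wrist"]:
    im=snapshot(n);cv2.imwrite(f"pics/{n}0.png",im[:,:,::-1]);m=camera_model(n);print(n,m)
print(grip_depth)
E
```

```text
pics
{'t': 0.0, 'q': array([-1.40550289e+00,  5.28466783e-01,  1.43392622e+00,  3.55675898e-05,
        1.18139332e+00, -1.78501257e-01]), 'qd': array([-0.00180702, -0.00065578,  0.00127939,  0.00024974,  0.00095425,
        0.00105062]), 'tau': array([ 1.36314553e-03, -4.42348945e+01, -1.78025991e+01, -1.12613106e-04,
        8.48135969e-03, -7.81912263e-06]), 'tcp_pos': array([ 0.21057888, -0.58768632,  0.23032564]), 'tool_rot': array([-0.12093052,  0.69746132, -0.69591035,  0.12096402]), 'force': array([0.0249302 , 0.00055525, 0.16060993]), 'ft_torque': array([0.0210846 , 0.01842583, 0.02805957]), 'finger_gap': 0.9998093437373162}
scene {'fx': 409.0505719743615, 'fy': 409.0505719743615, 'cx': 276.3562793359864, 'cy': 207.39143119088033, 'camera_from_world': array([[ 0.42604104,  0.90464689, -0.01015056, -0.26459198],
       [-0.57864995,  0.28110405,  0.76560091,  0.19036858],
       [ 0.69545184, -0.32030379,  0.64323574, -1.4258303 ],
       [ 0.        ,  0.        ,  0.        ,  1.        ]])}
side {'fx': 381.70215591966246, 'fy': 381.70215591966246, 'cx': 281.23145490652826, 'cy': 208.56385893138633, 'camera_from_world': array([[-0.81913964, -0.57358921, -0.00238064,  0.46275686],
       [ 0.31982434, -0.46017687,  0.82822077, -0.25103368],
       [-0.47615401,  0.67766708,  0.56039691, -0.75639316],
       [ 0.        ,  0.        ,  0.        ,  1.        ]])}
wrist {'fx': 310.9770612080201, 'fy': 310.9770612080201, 'cx': 276.5117901339687, 'cy': 213.10880465543116, 'camera_from_world': array([[ 0.33685061, -0.94155526, -0.00231586, -0.62424588],
       [ 0.89302388,  0.3202656 , -0.31613018,  0.04066818],
       [ 0.29839573,  0.10442053,  0.94871299, -0.38161566],
       [ 0.        ,  0.        ,  0.        ,  1.        ]])}
0.0187
```

View pics/scene0.png

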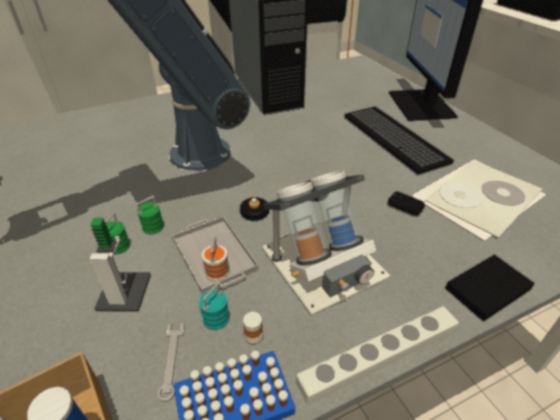

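View pics/side0.png

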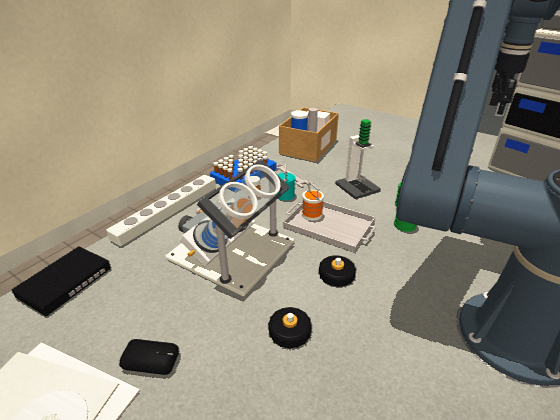

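View pics/wrist0.png

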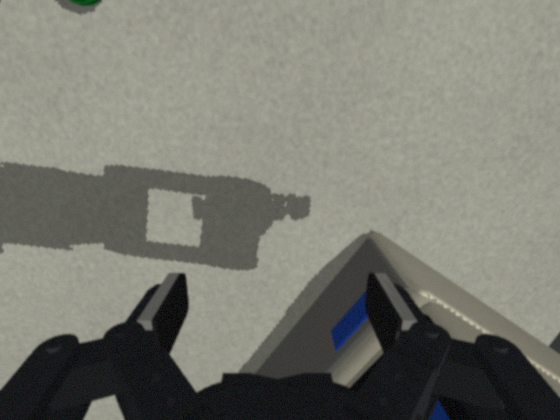

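```bash
cat > h.py <<'E'
import numpy as np,cv2
from station import *
from scipy.spatial.transform import Rotation as R
def ray(n,u,v,m=None):
    m=m or camera_model(n);T=m["camera_from_world"]
    d=np.array([(u-m["cx"])/m["fx"],-(v-m["cy"])/m["fy"],-1.]);Rt=T[:3,:3].T
    return -Rt@T[:3,3],Rt@d
def onz(n,u,v,z,m=None):
    o,d=ray(n,u,v,m);return o+d*(z-o[2])/d[2]
def tri(*obs):
    A=np.zeros((3,3));b=np.zeros(3);rs=[]
    for a in obs:
        o,d=ray(*a);d=d/np.linalg.norm(d);P=np.eye(3)-np.outer(d,d);A+=P;b+=P@o;rs.append((o,P))
    p=np.linalg.solve(A,b);return p,[np.linalg.norm(P@(p-o)) for o,P in rs]
def proj(n,p,m=None):
    m=m or camera_model(n);c=m["camera_from_world"]@np.r_[p,1]
    return np.array([m["cx"]+m["fx"]*c[0]/-c[2],m["cy"]-m["fy"]*c[1]/-c[2]])
def crop(src,x0,y0,x1,y1,k,out):
    im=cv2.imread(src) if isinstance(src,str) else src[:,:,::-1]
    c=cv2.resize(im[y0:y1,x0:x1],None,fx=k,fy=k,interpolation=cv2.INTER_CUBIC);cv2.imwrite(out,c)
E
python3 - <<'E'
from h import *
crop("pics/scene0.png",80,170,270,310,4,"pics/s_a.png")
crop("pics/scene0.png",230,160,400,310,4,"pics/s_b.png")
crop("pics/side0.png",260,100,440,250,4,"pics/d_a.png")
crop("pics/side0.png",150,150,310,300,4,"pics/d_b.png")
E
```

```text
(no output)
```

View pics/s_a.png

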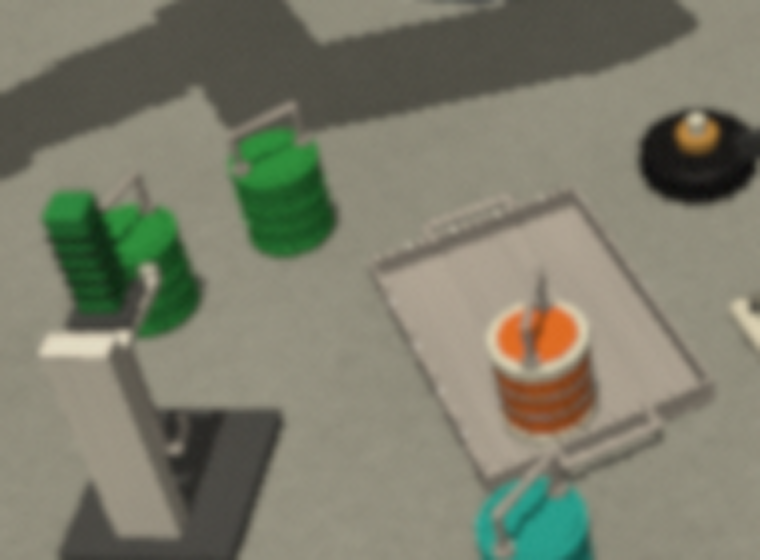

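View pics/s_b.png

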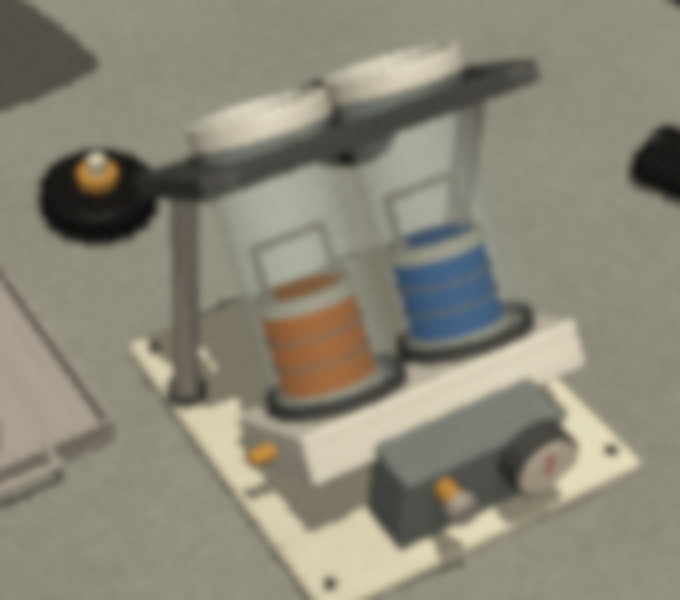

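View pics/d_a.png

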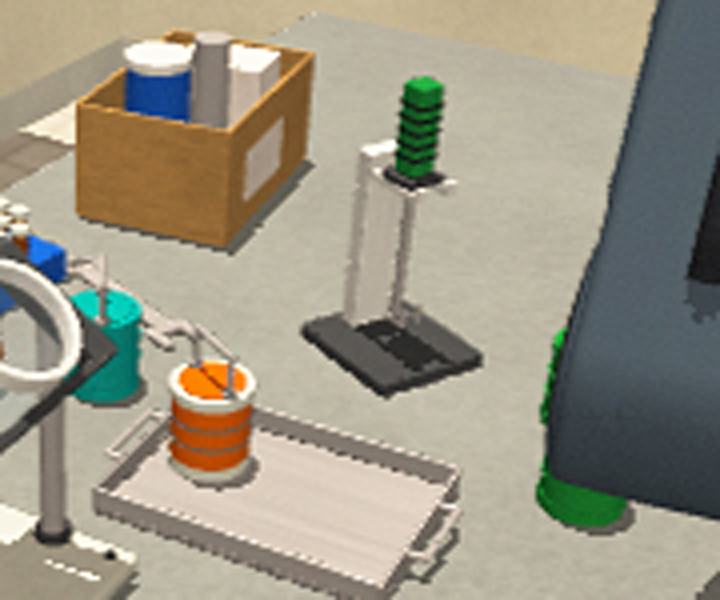

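View pics/d_b.png

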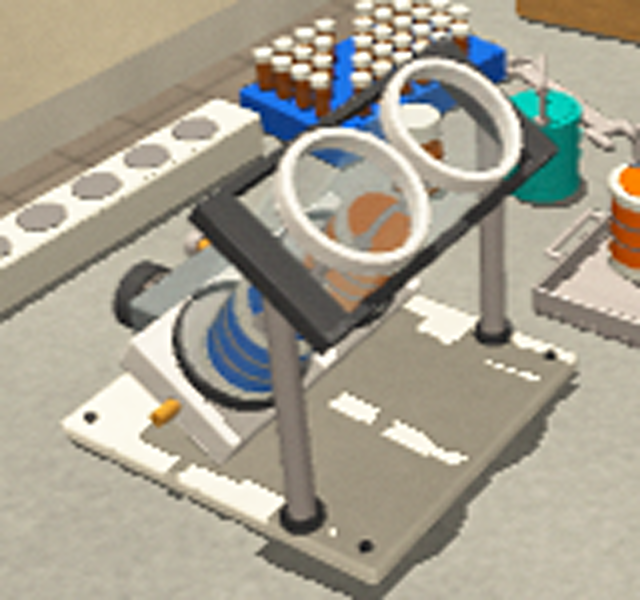

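```bash
python3 - <<'E'
from h import *
np.set_printoptions(precision=4,suppress=True)
print("drier corners z14")
for n,u,v in [("scene",263.7,246.2),("scene",305,309),("scene",389.5,275.5),("side",166.2,256.2),("side",243.7,294),("side",293.7,239.5)]:print(n,onz(n,u,v,.014))
print("stand z12")
for n,u,v in [("scene",150.5,273),("side",336,182.5),("side",357,198),("side",380,189)]:print(n,onz(n,u,v,.012))
print("handle top",tri(("scene",98,219.5),("side",366,121)),onz("scene",98,219.5,.226),onz("side",366,121,.226))
print("tray rim z20")
for n,u,v in [("scene",80+372/4,170+265/4),("scene",80+570/4,170+192/4),("scene",80+712/4,170+383/4),("scene",80+487/4,170+478/4),
 ("side",260+95/4,100+490/4),("side",260+460/4,100+470/4),("side",260+390/4,100+592/4)]:print(n,onz(n,u,v,.02))
print("rims",tri(("side",263,180.5),("scene",230+262/4,160+122/4)),tri(("side",238.5,199.2),("scene",230+396/4,160+72/4)))
E
```

```text
drier corners z14
scene [0.525  0.0093 0.014 ]
scene [0.7423 0.0131 0.014 ]
scene [0.7449 0.2401 0.014 ]
side [0.7368 0.2449 0.014 ]
side [0.5019 0.2323 0.014 ]
side [0.5168 0.0125 0.014 ]
stand z12
scene [ 0.4867 -0.2739  0.012 ]
side [ 0.5677 -0.3121  0.012 ]
side [ 0.4713 -0.2658  0.012 ]
side [ 0.4351 -0.3548  0.012 ]
handle top (array([ 0.5036, -0.3388,  0.2248]), [np.float64(0.000255024881336712), np.float64(0.0002550248813368258)]) [ 0.5055 -0.3385  0.226 ] [ 0.5024 -0.3364  0.226 ]
tray rim z20
scene [ 0.3929 -0.1934  0.02  ]
scene [ 0.3812 -0.0515  0.02  ]
scene [ 0.5852 -0.0323  0.02  ]
scene [ 0.5958 -0.1777  0.02  ]
side [ 0.5755 -0.0272  0.02  ]
side [ 0.3816 -0.1906  0.02  ]
side [ 0.3641 -0.0436  0.02  ]
rims (array([0.5648, 0.0745, 0.202 ]), [np.float64(0.00213032817196423), np.float64(0.002130328171964396)]) (array([0.5584, 0.1666, 0.203 ]), [np.float64(0.0016898155217649226), np.float64(0.0016898155217650423)])
```

```bash
cat >> h.py <<'E'
np.set_printoptions(precision=4,suppress=True)
def st():
    s=sense();return s,np.array(s["tcp_pos"]),R.from_quat(s["tool_rot"])
def delta(p,Rt,p0=None,R0=None):
    s,a,b=st(); p0=a if p0 is None else p0; R0=b if R0 is None else R0
    return np.r_[R0.inv().apply(np.array(p)-p0),(R0.inv()*Rt).as_rotvec()]
def toolrot(ydir,zdir):
    y=np.array(ydir,float);y/=np.linalg.norm(y);z=np.array(zdir,float);z-=y*(y@z);z/=np.linalg.norm(z)
    return R.from_matrix(np.c_[np.cross(y,z),y,z])
E
python3 - <<'E'
from h import *
s,p,Q=st();print(Q.as_matrix())
m=camera_model("wrist");T=m["camera_from_world"];o=-T[:3,:3].T@T[:3,3]
print("cam in tool",Q.inv().apply(o-p),"look in tool",Q.inv().apply(-T[2,:3]),"right",Q.inv().apply(T[0,:3]))
yaw=np.deg2rad(-24)
h=np.array([np.cos(yaw),np.sin(yaw),0]);g=np.array([-h[1],h[0],0])
for z in (h,-h,g,-g):
    print(z,delta([.503,-.338,.35],toolrot([0,0,-1],z)))
E
```

```text
[[-0.9415 -0.0003  0.337 ]
 [-0.337   0.0017 -0.9415]
 [-0.0003 -1.     -0.0017]]
cam in tool [-0.0818 -0.1429  0.0004] look in tool [ 0.3164  0.9486 -0.0007] right [0.0002 0.0006 1.    ]
[ 0.9135 -0.4067  0.    ] [-0.3596 -0.1191 -0.1369  0.0015 -0.8081 -0.001 ]
[-0.9135  0.4067 -0.    ] [-0.3596 -0.1191 -0.1369  0.0012  2.3334  0.0018]
[0.4067 0.9135 0.    ] [-0.3596 -0.1191 -0.1369  0.0004 -2.3789 -0.0022]
[-0.4067 -0.9135 -0.    ] [-0.3596 -0.1191 -0.1369  0.0017  0.7626  0.0003]
```

Request:
play_rows(deltas=[[0,-0.05,0,0,0,0],[-0.03,-0.09,-0.012,0,-0.08,0],[-0.06,-0.1,-0.024,0,-0.16,0],[-0.1,-0.1,-0.04,0,-0.25,0],[-0.14,-0.1,-0.054,0,-0.34,0],[-0.18,-0.1,-0.069,0,-0.43,0],[-0.22,-0.1,-0.084,0,-0.52,0],[-0.26,-0.1,-0.099,0,-0.61,0],[-0.3,-0.1,-0.114,0,-0.7,0],[-0.335,-0.1,-0.127,0,-0.77,0],[-0.36,-0.1,-0.137,0,-0.808,0],[-0.36,-0.1,-0.137,0,-0.808,0]], gripper=0.0854)

```text
t: 1.35
tcp_pos: [0.5056, -0.3351, 0.3309]
tool_rot: [-0.386, 0.592, -0.592, 0.387]
force: [-0.2, 0.2, -0.4]
finger_gap: 0.997
```

```bash
python3 - <<'E'
from h import *
s,p,Q=st();print(s["t"],p,Q.as_matrix(),s["q"])
im=snapshot("wrist");cv2.imwrite("pics/w1.png",im[:,:,::-1])
np.save("w1m.npy",camera_model("wrist"),allow_pickle=True)
E
```

```text
1.35 [ 0.5056 -0.3351  0.3309] [[-0.4022  0.0003  0.9155]
 [-0.9155  0.0015 -0.4022]
 [-0.0015 -1.     -0.0003]] [-0.77    0.4084  1.3531  0.0013  1.3809 -0.3563]
```

View pics/w1.png

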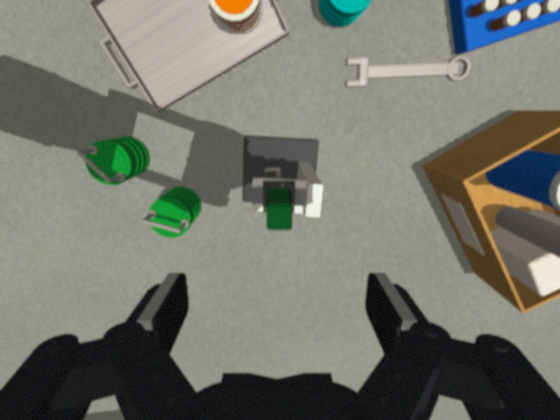

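```bash
python3 - <<'E'
from h import *
crop("pics/w1.png",220,120,345,245,5,"pics/w1c.png")
E
```

```text
(no output)
```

View pics/w1c.png

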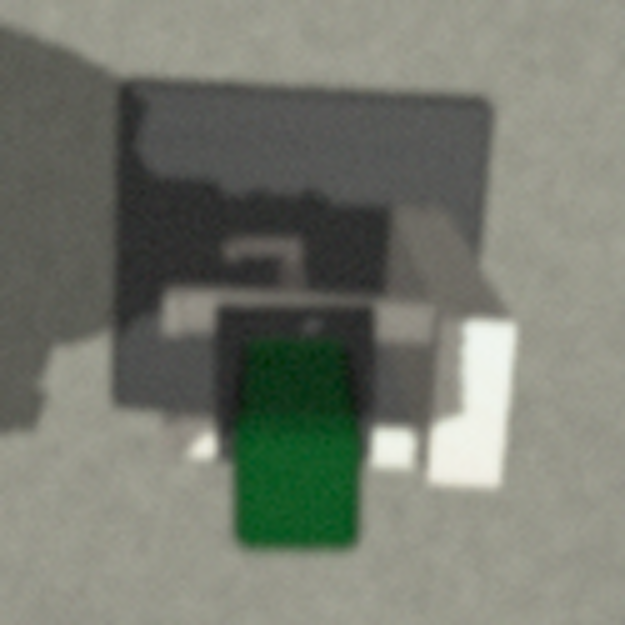

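```bash
python3 - <<'E'
from h import *
m=np.load("w1m.npy",allow_pickle=True).item()
f=lambda x,y,z:onz("wrist",220+x/5,120+y/5,z,m)
c=f(297,483,.226);print("top",c)
for q in[(235,418),(358,418),(358,548),(235,548)]:print(f(*q,.226))
a,b=f(120,80,.012),f(490,98,.012);print(a,b,np.linalg.norm(b-a),np.rad2deg(np.arctan2(*(b-a)[[1,0]])))
a,b=f(165,290,.150),f(437,306,.150);print("fork",a,b,np.linalg.norm(b-a),np.rad2deg(np.arctan2(*(b-a)[[1,0]])))
# collar top z156
a,b=f(217,310,.156),f(373,310,.156);print("collar",a,b,np.linalg.norm(b-a),np.rad2deg(np.arctan2(*(b-a)[[1,0]])))
# post top
for q in[(465,320),(517,322),(500,488),(428,484)]:print(f(*q,.162))
E
```

```text
top [ 0.5051 -0.3417  0.226 ]
[ 0.5003 -0.327   0.226 ]
[ 0.519  -0.3353  0.226 ]
[ 0.5099 -0.3566  0.226 ]
[ 0.4907 -0.3481  0.226 ]
[ 0.4796 -0.2765  0.012 ] [ 0.5756 -0.3244  0.012 ] 0.10730285346303259 -26.563197647799527
fork [ 0.4869 -0.3151  0.15  ] [ 0.5382 -0.3416  0.15  ] 0.057734512147936644 -27.261892465352453
collar [ 0.496  -0.3223  0.156 ] [ 0.5257 -0.3355  0.156 ] 0.03251489374186273 -23.83677047236495
[ 0.5424 -0.3437  0.162 ]
[ 0.552  -0.3483  0.162 ]
[ 0.5357 -0.3805  0.162 ]
[ 0.522  -0.3735  0.162 ]
```

Request:
play_rows(deltas=[[0.005,0.02,0.001,0,0,0],[0.005,0.05,0.001,0,0,0],[0.005,0.08,0.001,0,0,0],[0.005,0.11,0.001,0,0,0],[0.005,0.135,0.001,0,0,0],[0.005,0.15,0.001,0,0,0],[0.005,0.155,0.001,0,0,0],[0.005,0.155,0.001,0,0,0]])

```text
t: 2.2
tcp_pos: [0.5013, -0.3436, 0.1757]
tool_rot: [-0.385, 0.594, -0.593, 0.384]
force: [-0.1, -0.6, 0.3]
finger_gap: 0.997
```

```bash
python3 - <<'E'
from h import *
s,p,Q=st();print(s["t"],p,s["q"])
im=snapshot("wrist");cv2.imwrite("pics/w2.png",im[:,:,::-1])
E
```

```text
2.2 [ 0.5013 -0.3436  0.1757] [-0.7844  0.5711  1.5299 -0.0004  1.0423 -0.3637]
```

View pics/w2.png

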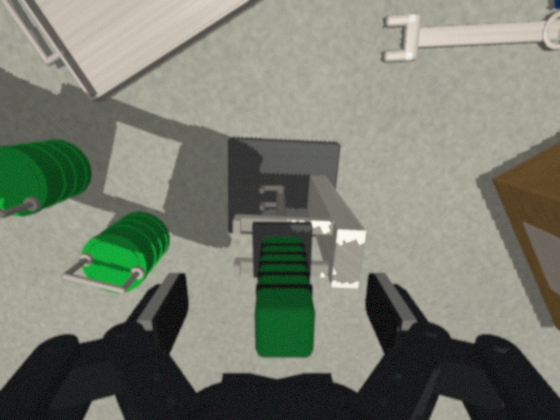

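Request:
play_rows(deltas=[[-0.004,0,0.0025,0,0,0],[-0.004,0,0.0025,0,0,0]])

```text
t: 2.45
tcp_pos: [0.5072, -0.3408, 0.1776]
tool_rot: [0.385, -0.592, 0.594, -0.385]
force: [0.2, -0.7, -0.9]
finger_gap: 1.006
```

Request:
play_rows(deltas=[[0,0,0,0,0,0],[0,0,0,0,0,0],[0,0,0,0,0,0],[0,0,0,0,0,0],[0,0,0,0,0,0],[0,0,0,0,0,0],[0,0,0,0,0,0]], gripper=0.01, force=90)

```text
t: 3.15
tcp_pos: [0.5063, -0.3405, 0.1765]
tool_rot: [0.385, -0.593, 0.593, -0.385]
force: [-1.4, 0.3, 1.8]
finger_gap: 0.244
```

```bash
python3 - <<'E'
from h import *
s,p,Q=st();print(s["t"],p,s["q"],s["finger_gap"]*85.4,s["force"])
im=snapshot("wrist");cv2.imwrite("pics/w3.png",im[:,:,::-1])
E
```

```text
3.15 [ 0.5063 -0.3405  0.1765] [-0.775   0.5722  1.5246 -0.      1.0446 -0.356 ] 20.811036731564897 [-1.4185  0.285   1.8466]
```

View pics/w3.png

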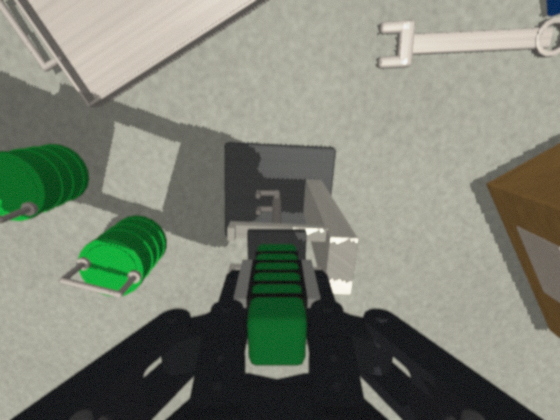

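Request:
play_rows(deltas=[[0,-0.006,0,0,0,0],[0,-0.012,0,0,0,0],[0,-0.014,0,0,0,0],[-0.001,-0.014,-0.015,0,0,0],[-0.002,-0.014,-0.035,0,0,0],[-0.003,-0.014,-0.06,0,0,0],[-0.004,-0.014,-0.085,0,0,0],[-0.004,-0.03,-0.1,0,0,0],[-0.004,-0.07,-0.1,0,0,0],[-0.004,-0.12,-0.1,0,0,0],[-0.004,-0.16,-0.1,0,0,0]])

```text
t: 4.3
tcp_pos: [0.4165, -0.2962, 0.339]
tool_rot: [0.385, -0.592, 0.594, -0.385]
force: [0.9, -0.9, -2.1]
finger_gap: 0.248
```

```bash
cat >> h.py <<'E'
# drier estimate: mid of rim centres, yaw
import json,os
D=dict(mid=[.5616,.1206,.208],yaw=3.8)
if os.path.exists("d.json"): D=json.load(open("d.json"))
def bar():  # barrels frame: rotation, origin
    Rb=R.from_euler("z",D["yaw"],degrees=True)*R.from_euler("y",-35,degrees=True)
    return Rb,np.array(D["mid"])-Rb.apply([0,0,.175])
def b2w(p): Rb,o=bar(); return Rb.apply(p)+o
HD=0.0265 # hook origin beyond TCP along tool y
def hookpose(prong_b,tilt=0.,yawextra=0.):
    """TCP pose so that rod end (x0,z-115 of hook) sits at barrels-frame point"""
    Rb,o=bar(); hr=Rb
    w=Rb.apply(prong_b)+o; org=w+hr.apply([0,0,.115]); tcp=org+hr.apply([0,0,HD])
    return tcp,toolrot(hr.apply([0,0,-1]),hr.apply([1,0,0]))
E
python3 - <<'E'
from h import *
s,p,Q=st();print(s["t"],p,s["q"],s["finger_gap"]*85.4,s["force"])
for b in ([.021,-.046,.225],[.021,-.046,.076]):
    t,q=hookpose(b);print(t,q.as_matrix().round(3),delta(t,q))
E
```

```text
4.3 [ 0.4165 -0.2962  0.339 ] [-0.8371  0.253   1.5687  0.0001  1.3177 -0.4179] 21.153794855312235 [ 0.9344 -0.8553 -2.0984]
[0.4722 0.0686 0.3769] [[ 0.066  0.572  0.817]
 [-0.998  0.038  0.054]
 [-0.    -0.819  0.574]] [-0.3558 -0.0384 -0.0975  0.5969 -0.4698  0.1494]
[0.5575 0.0742 0.2549] [[ 0.066  0.572  0.817]
 [-0.998  0.038  0.054]
 [-0.    -0.819  0.574]] [-0.3958  0.0838 -0.0222  0.5969 -0.4698  0.1494]
```

Request:
play_rows(deltas=[[-0.02,-0.03,-0.005,0,0,0],[-0.05,-0.06,-0.014,0.03,-0.02,0.01],[-0.09,-0.075,-0.025,0.12,-0.09,0.03],[-0.13,-0.08,-0.036,0.2,-0.16,0.05],[-0.17,-0.08,-0.047,0.28,-0.22,0.07],[-0.21,-0.078,-0.058,0.35,-0.27,0.087],[-0.25,-0.073,-0.068,0.42,-0.33,0.105],[-0.29,-0.065,-0.08,0.48,-0.38,0.12],[-0.325,-0.053,-0.09,0.54,-0.43,0.135],[-0.345,-0.043,-0.095,0.58,-0.46,0.145],[-0.356,-0.038,-0.0975,0.597,-0.47,0.149],[-0.356,-0.038,-0.0975,0.597,-0.47,0.149]])

```text
t: 5.5
tcp_pos: [0.4702, 0.0705, 0.3726]
tool_rot: [-0.339, 0.317, -0.604, 0.648]
force: [-0.6, -0.4, -1.2]
finger_gap: 0.248
```

```bash
python3 - <<'E'
from h import *
s,p,Q=st();print(s["t"],p,s["q"],s["finger_gap"]*85.4,s["force"],Q.as_matrix())
np.save("w4m.npy",camera_model("wrist"),allow_pickle=True)
for n in["wrist","side"]:
  im=snapshot(n);cv2.imwrite(f"pics/{n}4.png",im[:,:,::-1])
crop("pics/wrist4.png",160,60,420,260,3,"pics/w4c.png")
E
```

```text
5.5 [0.4702 0.0705 0.3726] [-0.1788 -0.0683  1.9974  0.2409  0.636  -0.3997] 21.1754233775307 [-0.6389 -0.4252 -1.2266] [[ 0.0697  0.5675  0.8204]
 [-0.9976  0.0414  0.0561]
 [-0.0022 -0.8223  0.569 ]]
```

View pics/wrist4.png

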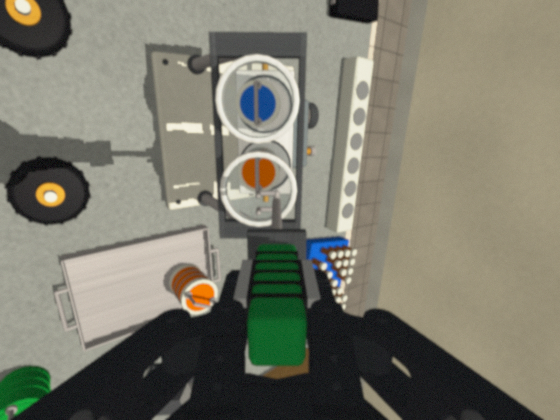

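View pics/side4.png

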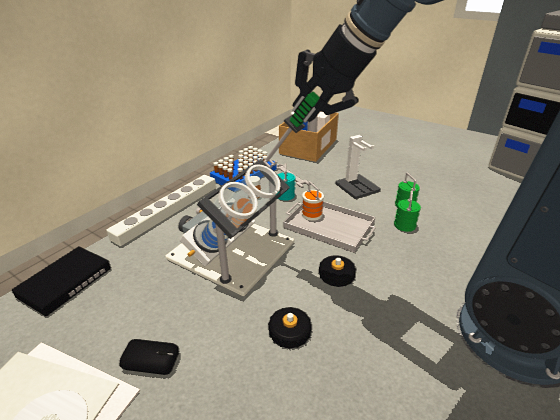

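View pics/w4c.png

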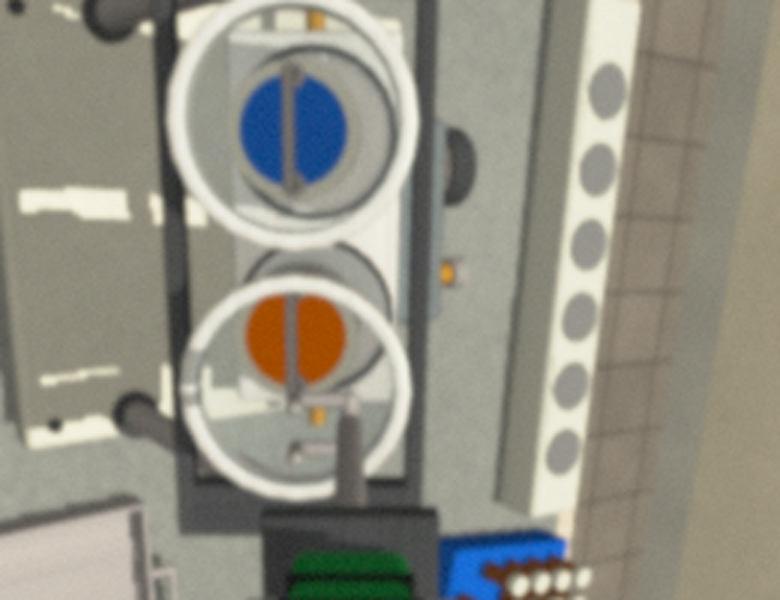

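```bash
python3 - <<'E'
from h import *
m=np.load("w4m.npy",allow_pickle=True).item()
Rb,o=bar()
def onb(x,y,zb):
    o0,d=ray("wrist",160+x/3,60+y/3,m);a=Rb.inv().apply(o0-o);b=Rb.inv().apply(d);return a+b*(zb-a[2])/b[2]
for y0,n in((-.046,"spent"),(.046,"fresh")):
    a=np.linspace(0,2*np.pi,200)
    P=np.array([(proj("wrist",b2w([.042*np.cos(t),y0+.042*np.sin(t),.175]),m)-[160,60])*3 for t in a])
    print(n,"pred extents",P.min(0),P.max(0))
for nm,pts in dict(spent=[(180,388),(412,392),(296,273),(296,500)],fresh=[(167,120),(420,120),(293,-8),(293,250)]).items():
    print(nm,[onb(*q,.175) for q in pts])
print("bails z97: spent",onb(291,293,.097),onb(291,400,.097),"fresh",onb(291,68,.097),onb(292,188,.097))
print("pred spent bar ends",[(proj("wrist",b2w([-.006,y,.097]),m)-[160,60])*3 for y in(-.069,-.046,-.023)])
print("prong tips",onb(296,402,.225+.0125),onb(296,452,.225+.0125))
E
```

```text
spent pred extents [189.47   273.9997] [419.287  497.8163]
fresh pred extents [175.0124 -16.2075] [426.0196 250.7923]
spent [array([-0.0455, -0.0453,  0.175 ]), array([ 0.0394, -0.0466,  0.175 ]), array([-0.0023, -0.0037,  0.175 ]), array([-0.0038, -0.0889,  0.175 ])]
fresh [array([-0.0447,  0.0469,  0.175 ]), array([0.04 , 0.047, 0.175]), array([-0.0018,  0.0856,  0.175 ]), array([-0.0033,  0.0043,  0.175 ])]
bails z97: spent [-0.0095 -0.0218  0.097 ] [-0.0104 -0.07    0.097 ] fresh [-0.0078  0.0692  0.097 ] [-0.0083  0.0223  0.097 ]
pred spent bar ends [array([300.7183, 397.8766]), array([299.929, 347.736]), array([299.112 , 295.8285])]
prong tips [ 0.0009 -0.034   0.2375] [ 0.0006 -0.0497  0.2375]
```

Request:
play_rows(deltas=[[0.0035,0.01,0,0,0,0],[0.0035,0.03,0,0,0,0],[0.0035,0.05,0,0,0,0],[0.0035,0.07,0,0,0,0],[0.0035,0.09,0,0,0,0],[0.0035,0.11,0,0,0,0],[0.0035,0.125,0,0,0,0],[0.0035,0.132,0,0,0,0],[0.0035,0.135,0,0,0,0],[0.0035,0.135,0,0,0,0]])

```text
t: 6.6
tcp_pos: [0.55, 0.07, 0.2635]
tool_rot: [-0.337, 0.316, -0.606, 0.647]
force: [0.8, -0.4, -1.4]
finger_gap: 0.246
```

```bash
python3 - <<'E'
from h import *
s,p,Q=st();print(s["t"],p,s["q"],s["force"],Q.as_matrix())
Rb,o=bar();print("rod end b",Rb.inv().apply(p+Q.apply([0,HD+.115,0])-o))
np.save("w5m.npy",camera_model("wrist"),allow_pickle=True)
for n in["wrist","side","scene"]:
  im=snapshot(n);cv2.imwrite(f"pics/{n}5.png",im[:,:,::-1])
crop("pics/wrist5.png",180,80,400,270,3.5,"pics/w5c.png")
crop("pics/side5.png",190,120,350,270,4,"pics/d5c.png")
crop("pics/scene5.png",240,130,380,270,4,"pics/s5c.png")
E
```

```text
6.6 [0.55   0.07   0.2635] [-0.1397  0.2415  2.0235  0.4084  0.3007 -0.5606] [ 0.8199 -0.4336 -1.391 ] [[ 0.0656  0.5711  0.8183]
 [-0.9978  0.0385  0.0532]
 [-0.0011 -0.82    0.5724]]
rod end b [ 0.0194 -0.0497  0.0876]
```

View pics/w5c.png

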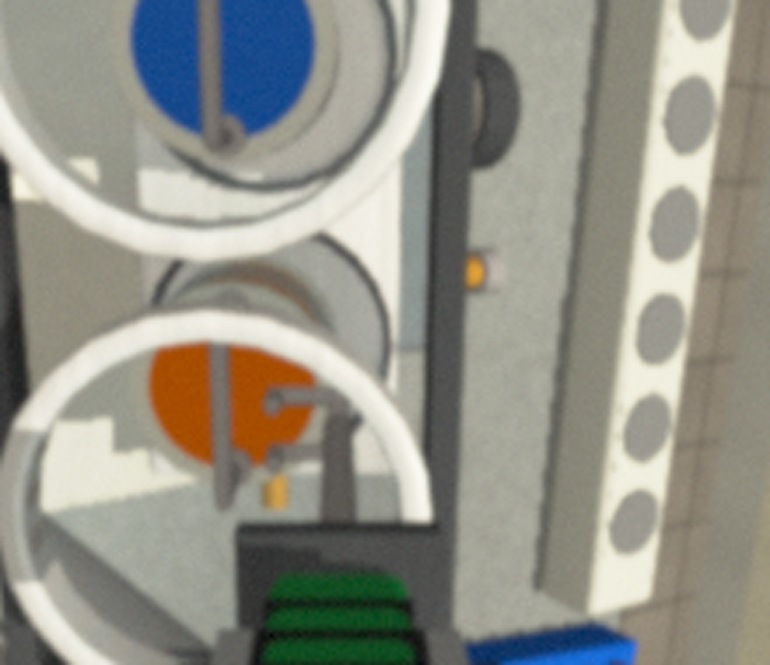

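View pics/d5c.png

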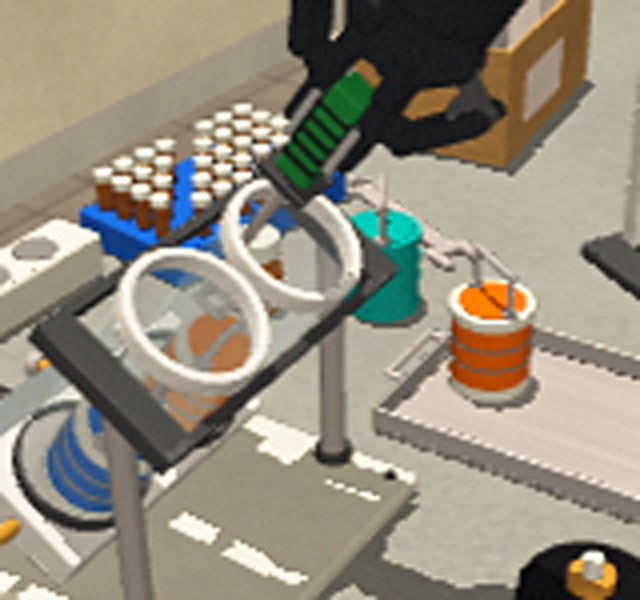

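View pics/s5c.png

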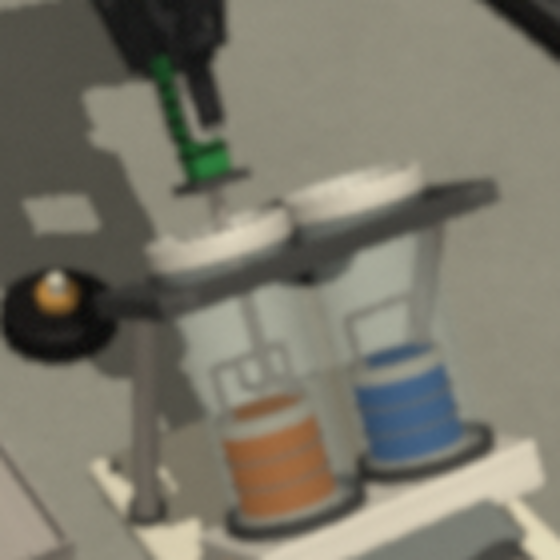

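```bash
python3 - <<'E'
from h import *
m=np.load("w5m.npy",allow_pickle=True).item()
Rb,o=bar();b=lambda w:Rb.inv().apply(w-o)
s,p,Q=st()
S=lambda x,y:("scene",240+x/4,130+y/4); W=lambda x,y:("wrist",180+x/3.5,80+y/3.5,m)
re=p+Q.apply([0,HD+.115,0])
for nm,d in dict(rodend=[0,0,0],tipL=[.008,-.0125,-.017],tipR=[-.008,-.0125,-.017]).items():
    w=p+Q.apply([d[0],HD+.115+d[1],d[2]]);print(nm,b(w),"scene crop",(proj("scene",w)-[240,130])*4,"wrist crop",(proj("wrist",w,m)-[180,80])*3.5)
for y in(-.069,-.023):
    w=b2w([-.009,y-.0,.097]);print("bar",y,"scene",(proj("scene",w)-[240,130])*4,"wrist",(proj("wrist",w,m)-[180,80])*3.5)
q,r=tri(W(222,507),S(213,372));print("bar low end",b(q),r)
E
```

```text
rodend [ 0.0198 -0.0492  0.0884] scene crop [272.6402 380.2579] wrist crop [337.399 417.648]
tipL [ 0.0028 -0.0572  0.1009] scene crop [240.7198 362.4664] wrist crop [272.4111 460.228 ]
tipR [ 0.0028 -0.0412  0.1009] scene crop [264.6604 353.1688] wrist crop [271.1489 401.0859]
bar -0.069 scene [215.7539 374.7276] wrist [230.1496 497.5689]
bar -0.023 scene [283.7166 348.3405] wrist [224.2161 328.2115]
bar low end [-0.0107 -0.0702  0.0991] [np.float64(0.0007609559739401112), np.float64(0.0007609559739400015)]
```

Request:
play_rows(deltas=[[-0.002,0.006,0,0,0,0],[-0.003,0.011,0,0,0,0],[-0.003,0.011,0,0,0,0],[-0.003,0.011,0,0,0,0]])

```text
t: 7.15
tcp_pos: [0.5556, 0.0742, 0.2543]
tool_rot: [-0.338, 0.316, -0.605, 0.648]
force: [-0.0, -0.5, -1.4]
finger_gap: 0.246
```

```bash
python3 - <<'E'
from h import *
s,p,Q=st();print(s["t"],p,s["force"])
Rb,o=bar();print("rod end b",Rb.inv().apply(p+Q.apply([0,HD+.115,0])-o))
for n in["scene"]:
  im=snapshot(n);cv2.imwrite(f"pics/{n}6.png",im[:,:,::-1])
crop("pics/scene6.png",260,190,340,270,7,"pics/s6c.png")
E
```

```text
7.15 [0.5556 0.0742 0.2543] [-0.0081 -0.5372 -1.4416]
rod end b [ 0.0189 -0.0457  0.0766]
```

View pics/s6c.png

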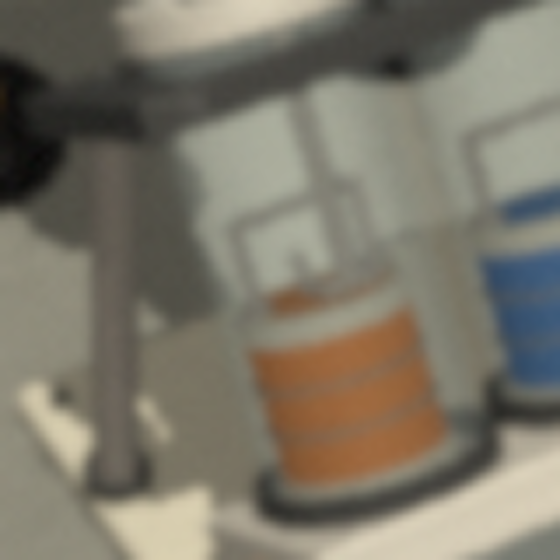

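Request:
play_rows(deltas=[[0,0,-0.005,0,0,0],[0,0,-0.01,0,0,0],[0,0,-0.015,0,0,0],[0,0,-0.02,0,0,0],[0,0,-0.021,0,0,0],[0,0,-0.021,0,0,0]])

```text
t: 7.8
tcp_pos: [0.5381, 0.0728, 0.2423]
tool_rot: [-0.337, 0.317, -0.606, 0.648]
force: [-0.2, 0.4, -1.1]
finger_gap: 0.243
```

```bash
python3 - <<'E'
from h import *
s,p,Q=st();print(s["t"],p,s["force"])
Rb,o=bar();print("rod end b",Rb.inv().apply(p+Q.apply([0,HD+.115,0])-o))
for n in["scene","wrist"]:
  im=snapshot(n);cv2.imwrite(f"pics/{n}7.png",im[:,:,::-1])
crop("pics/scene7.png",260,190,340,270,7,"pics/s7c.png")
crop("pics/wrist7.png",180,80,400,270,3.5,"pics/w7c.png")
E
```

```text
7.8 [0.5381 0.0728 0.2423] [-0.1995  0.4464 -1.0949]
rod end b [-0.0024 -0.046   0.0769]
```

View pics/s7c.png

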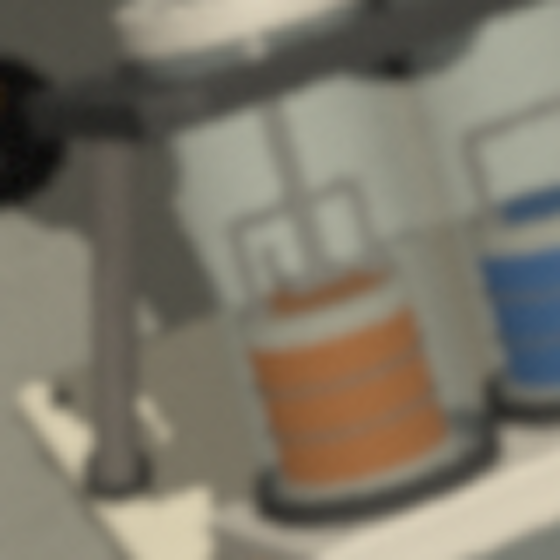

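View pics/w7c.png

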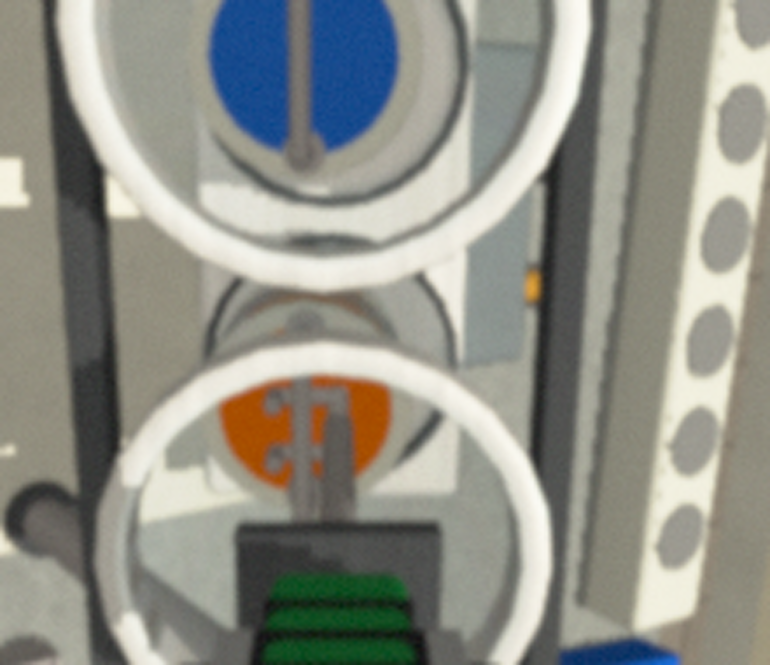

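Request:
play_rows(deltas=[[0,-0.006,0,0,0,0],[0,-0.012,0,0,0,0],[0,-0.018,0,0,0,0],[0,-0.026,0,0,0,0],[0,-0.036,0,0,0,0],[0,-0.046,0,0,0,0],[0,-0.056,0,0,0,0],[0,-0.066,0,0,0,0],[0,-0.07,0,0,0,0]])

```text
t: 8.8
tcp_pos: [0.4978, 0.0702, 0.3009]
tool_rot: [-0.337, 0.316, -0.606, 0.648]
force: [2.4, 0.5, -4.2]
finger_gap: 0.25
```

```bash
python3 - <<'E'
from h import *
s,p,Q=st();print(s["t"],p,s["q"],s["force"])
Rb,o=bar();print("rod end b",Rb.inv().apply(p+Q.apply([0,HD+.115,0])-o))
for n in["scene"]:
  im=snapshot(n);cv2.imwrite(f"pics/{n}8.png",im[:,:,::-1])
crop("pics/scene8.png",230,130,390,280,4,"pics/s8c.png")
E
```

```text
8.8 [0.4978 0.0702 0.3009] [-0.1626  0.0948  2.0764  0.3482  0.3943 -0.5119] [ 2.4423  0.4576 -4.1524]
rod end b [-0.0017 -0.0459  0.1481]
```

View pics/s8c.png

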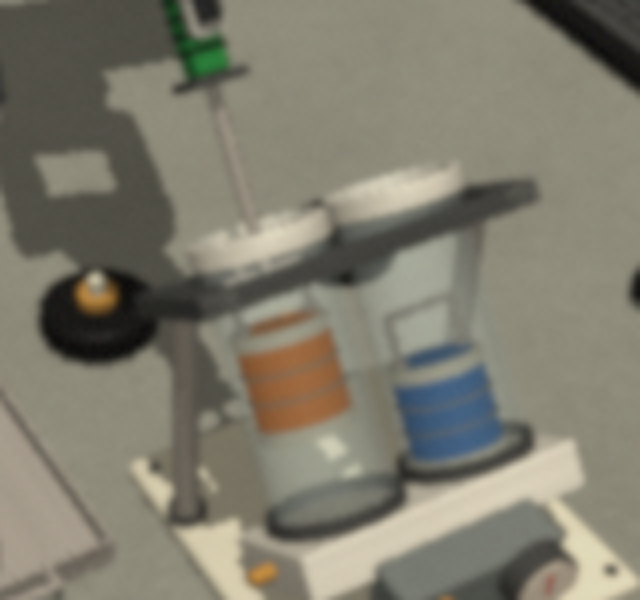

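```bash
echo '{"mid":[0.5581,0.1204,0.208],"yaw":3.8}' > d.json
cat >> h.py <<'E'
HB=np.array([-.012,0,-.110])
def hookR(tilt,yaw): return R.from_euler("z",yaw,degrees=True)*R.from_euler("y",-tilt,degrees=True)
def tcp_for(B,tilt,yaw):
    H=hookR(tilt,yaw); org=np.array(B)-H.apply(HB); return org+H.apply([0,0,HD]),toolrot(H.apply([0,0,-1]),H.apply([1,0,0]))
def barnow():
    s,p,Q=st(); return p+Q.apply([0,HD-HB[2],HB[0]])   # tool z = hook x, tool y=-hook z
def d2w(v):  # drier frame (m)->world
    Rz=R.from_euler("z",D["yaw"],degrees=True); o=np.array(D["mid"])-Rz.apply([-.045,0,.208]); return Rz.apply(v)+o
def w2d(w):
    Rz=R.from_euler("z",D["yaw"],degrees=True); o=np.array(D["mid"])-Rz.apply([-.045,0,.208]); return Rz.inv().apply(np.array(w)-o)
def rows(way,n):
    """way: list of (B,tilt,yaw); n rows per leg -> cumulative rows from current measured pose"""
    for (a,ta,ya),(b,tb,yb),k in zip(way[:-1],way[1:],n):
        for i in range(1,k+1):
            f=i/k; p,q=tcp_for(np.array(a)*(1-f)+np.array(b)*f,ta*(1-f)+tb*f,ya*(1-f)+yb*f)
            print(list(delta(p,q).round(3)),p.round(3))
E
python3 - <<'E'
from h import *
s,p,Q=st();B=barnow();Rb,o=bar();print(B,Rb.inv().apply(B-o),w2d(B))
ax=Rb.apply([0,0,1])
B1=B+.047*ax;B2=B1+.042*ax
print(w2d(B2))
y=w2d(B2)[1]
B3=d2w([-.060,y,.292]);B4=d2w([-.062,y,.345])
rows([(B,35,3.8),(B1,35,3.8),(B2,18,3.8),(B3,3,3.8),(B4,0,3.8)],[4,5,6,5])
E
```

```text
[0.5662 0.0749 0.1824] [-0.0106 -0.046   0.1511] [-0.04   -0.046   0.1824]
[-0.091  -0.046   0.2553]
[np.float64(-0.0), np.float64(-0.012), np.float64(-0.0), np.float64(0.0), np.float64(-0.0), np.float64(-0.001)] [0.491 0.07  0.311]
[np.float64(-0.0), np.float64(-0.024), np.float64(-0.0), np.float64(0.0), np.float64(-0.0), np.float64(-0.001)] [0.484 0.069 0.32 ]
[np.float64(-0.0), np.float64(-0.035), np.float64(-0.0), np.float64(0.0), np.float64(-0.0), np.float64(-0.001)] [0.478 0.069 0.33 ]
[np.float64(-0.0), np.float64(-0.047), np.float64(-0.0), np.float64(0.0), np.float64(-0.0), np.float64(-0.001)] [0.471 0.069 0.34 ]
[np.float64(-0.0), np.float64(-0.054), np.float64(0.008), np.float64(-0.059), np.float64(-0.0), np.float64(-0.001)] [0.473 0.069 0.35 ]
[np.float64(-0.0), np.float64(-0.061), np.float64(0.016), np.float64(-0.118), np.float64(-0.0), np.float64(-0.001)] [0.476 0.069 0.361]
[np.float64(-0.0), np.float64(-0.068), np.float64(0.024), np.float64(-0.178), np.float64(-0.0), np.float64(-0.001)] [0.479 0.069 0.37 ]
[np.float64(-0.0), np.float64(-0.074), np.float64(0.032), np.fl
[... 986 characters left out ...]
(-0.001)] [0.551 0.074 0.429]
[np.float64(-0.0), np.float64(-0.082), np.float64(0.124), np.float64(-0.569), np.float64(0.0), np.float64(-0.001)] [0.552 0.074 0.439]
[np.float64(-0.0), np.float64(-0.09), np.float64(0.131), np.float64(-0.579), np.float64(0.0), np.float64(-0.001)] [0.553 0.074 0.45 ]
[np.float64(-0.0), np.float64(-0.098), np.float64(0.138), np.float64(-0.59), np.float64(0.0), np.float64(-0.001)] [0.554 0.074 0.461]
[np.float64(-0.0), np.float64(-0.106), np.float64(0.144), np.float64(-0.6), np.float64(0.0), np.float64(-0.001)] [0.555 0.074 0.471]
[np.float64(-0.0), np.float64(-0.114), np.float64(0.151), np.float64(-0.611), np.float64(0.0), np.float64(-0.001)] [0.556 0.074 0.482]
```

Request:
play_rows(deltas=[[0,-0.012,0,0,0,0],[0,-0.024,0,0,0,0],[0,-0.035,0,0,0,0],[0,-0.047,0,0,0,0],[0,-0.054,0.008,-0.059,0,0],[0,-0.061,0.016,-0.118,0,0],[0,-0.068,0.024,-0.178,0,0],[0,-0.074,0.032,-0.237,0,0],[0,-0.08,0.039,-0.296,0,0],[0,-0.08,0.039,-0.296,0,0]])

```text
t: 9.85
tcp_pos: [0.4875, 0.0689, 0.3896]
tool_rot: [-0.428, 0.401, -0.553, 0.592]
force: [1.2, 0.2, -2.3]
finger_gap: 0.249
```

```bash
python3 - <<'E'
from h import *
s,p,Q=st();print(s["t"],p,s["q"],s["force"]);B=barnow();print(w2d(B))
for n in["scene","side"]:
  im=snapshot(n);cv2.imwrite(f"pics/{n}9.png",im[:,:,::-1])
crop("pics/scene9.png",230,90,390,240,4,"pics/s9c.png")
crop("pics/side9.png",180,100,340,250,4,"pics/d9c.png")
y=w2d(B)[1]
B3=d2w([-.060,y,.292]);B4=d2w([-.062,y,.345])
rows([(B,18,3.8),(B3,3,3.8),(B4,0,3.8)],[6,5])
E
```

```text
9.85 [0.4875 0.0689 0.3896] [-0.124   0.0396  1.7332  0.0686  1.0572 -0.215 ] [ 1.1915  0.1771 -2.2641]
[-0.0876 -0.0466  0.2562]
[np.float64(0.0), np.float64(-0.005), np.float64(0.016), np.float64(-0.043), np.float64(0.0), np.float64(-0.001)] [0.498 0.07  0.397]
[np.float64(0.0), np.float64(-0.008), np.float64(0.028), np.float64(-0.087), np.float64(0.0), np.float64(-0.001)] [0.509 0.07  0.404]
[np.float64(0.0), np.float64(-0.011), np.float64(0.04), np.float64(-0.131), np.float64(0.0), np.float64(-0.001)] [0.519 0.071 0.41 ]
[np.float64(0.0), np.float64(-0.014), np.float64(0.052), np.float64(-0.174), np.float64(0.0), np.float64(-0.001)] [0.53  0.072 0.417]
[np.float64(0.0), np.float64(-0.017), np.float64(0.064), np.float64(-0.218), np.float64(0.0), np.float64(-0.001)] [0.54  0.073 0.423]
[np.float64(0.0), np.float64(-0.019), np.float64(0.076), np.float64(-0.262), np.float64(0.0), np.float64(-0.001)] [0.551 0.073 0.429]
[np.float64(0.0), np.float64(-0.029), np.float64(0.08), np.float64(-0.272), np.float64(0.0), np.float64(-0.001)] [0.552 0.073 0.439]
[np.float64(0.0), np.float64(-0.038), np.float64(0.085), np.float64(-0.283), np.float64(0.0), np.float64(-0.001)] [0.553 0.073 0.45 ]
[np.float64(0.0), np.float64(-0.048), np.float64(0.089), np.float64(-0.293), np.float64(0.0), np.float64(-0.001)] [0.554 0.073 0.461]
[np.float64(0.0), np.float64(-0.058), np.float64(0.093), np.float64(-0.304), np.float64(0.0), np.float64(-0.001)] [0.555 0.073 0.471]
[np.float64(0.0), np.float64(-0.067), np.float64(0.097), np.float64(-0.314), np.float64(0.0), np.float64(-0.001)] [0.556 0.074 0.482]
```

View pics/s9c.png

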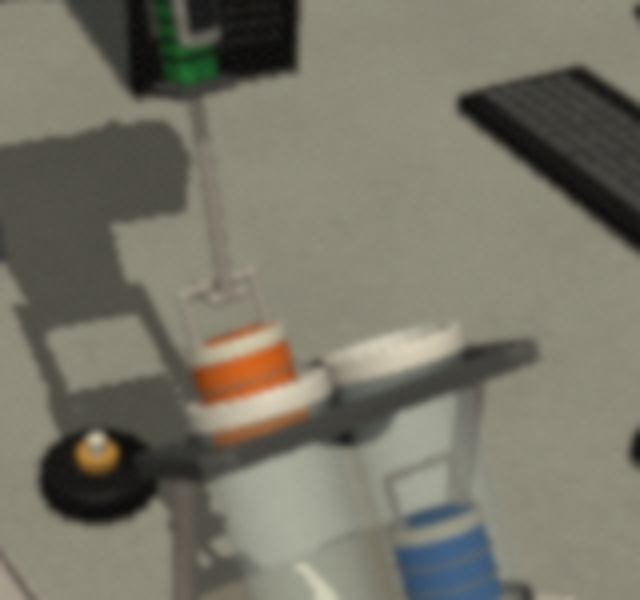

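View pics/d9c.png

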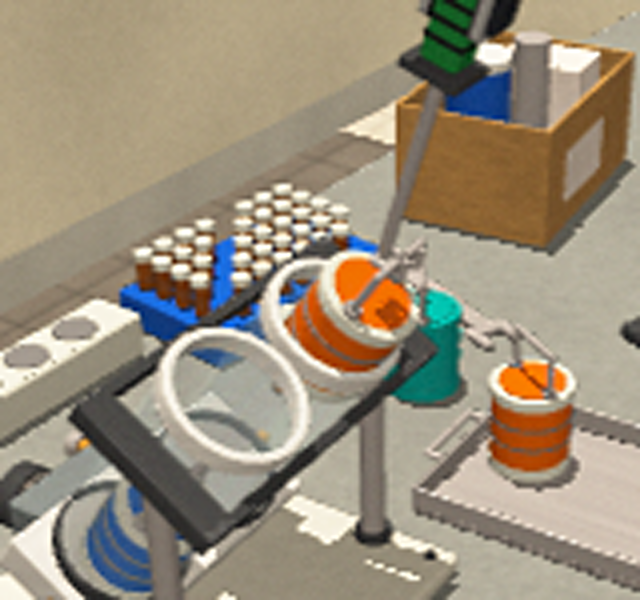

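Going as planned: the cartridge is half out, bail in the hook. Continue up and over, turning upright.

Request:
play_rows(deltas=[[0,-0.003,0.008,-0.022,0,0],[0,-0.005,0.016,-0.043,0,0],[0,-0.008,0.028,-0.087,0,0],[0,-0.011,0.04,-0.131,0,0],[0,-0.014,0.052,-0.174,0,0],[0,-0.017,0.064,-0.218,0,0],[0,-0.019,0.076,-0.262,0,0],[0,-0.024,0.078,-0.267,0,0],[0,-0.029,0.08,-0.272,0,0]])

```text
t: 10.85
tcp_pos: [0.5504, 0.0736, 0.4388]
tool_rot: [-0.506, 0.474, -0.492, 0.527]
force: [-0.5, 0.7, -4.0]
finger_gap: 0.245
```

```bash
python3 - <<'E'
from h import *
s,p,Q=st();print(s["t"],p,s["q"],s["force"]);B=barnow();print(w2d(B))
for n in["side"]:
  im=snapshot(n);cv2.imwrite(f"pics/{n}10.png",im[:,:,::-1])
crop("pics/side10.png",180,80,340,230,4,"pics/d10c.png")
E
```

```text
10.85 [0.5504 0.0736 0.4388] [-0.0722  0.24    1.3206  0.007   1.5436 -0.1389] [-0.466   0.6591 -4.0289]
[-0.0626 -0.046   0.3019]
```

View pics/d10c.png

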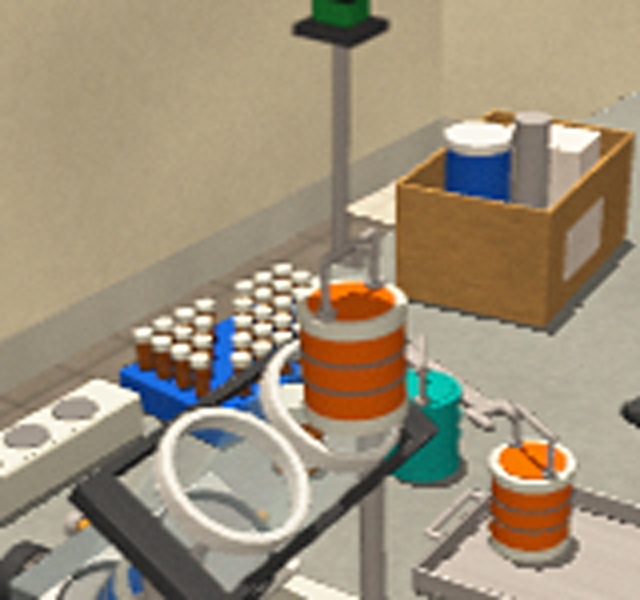

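```bash
python3 - <<'E'
from h import *
crop("pics/wrist4.png",40,220,240,360,4,"pics/w4t.png")
E
```

```text
(no output)
```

View pics/w4t.png

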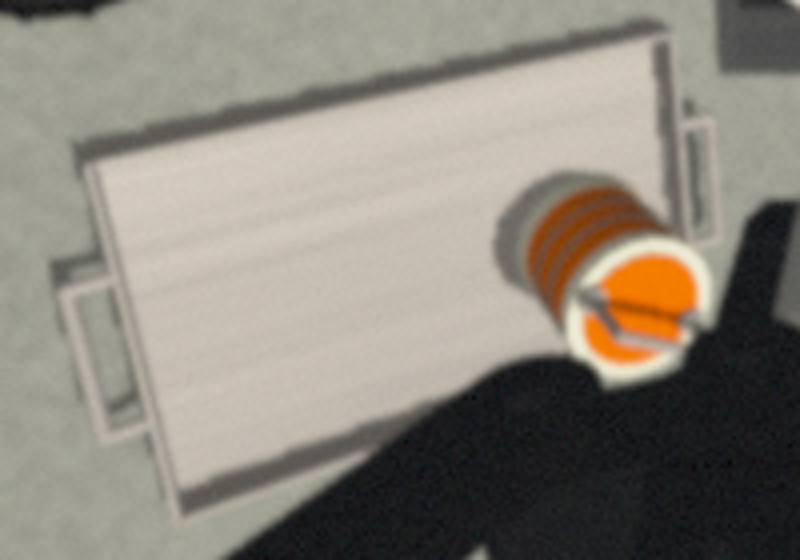

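Request:
play_rows(deltas=[[0,-0.008,0,0,0,0],[0,-0.02,0,0,0,0],[0,-0.032,0,0,0,0],[0,-0.04,0,0,0,0],[0.006,-0.045,0,0,0,0],[0.015,-0.045,0,0,0,0],[0.027,-0.045,0,0,0,0],[0.042,-0.045,0,0,0,0],[0.058,-0.045,0,0,0,0],[0.074,-0.045,0,0,0,0],[0.09,-0.045,0,0,0,0]])

```text
t: 12.0
tcp_pos: [0.5559, -0.0183, 0.4847]
tool_rot: [-0.505, 0.474, -0.493, 0.527]
force: [-0.8, -0.1, -4.0]
finger_gap: 0.248
```

```bash
python3 - <<'E'
from h import *
m=np.load("w4m.npy",allow_pickle=True).item()
c=[onz("wrist",40+x/4,220+y/4,.02,m) for x,y in[(85,158),(672,32),(180,520)]]
print(c,np.linalg.norm(c[1]-c[0]),np.linalg.norm(c[2]-c[0]))
e=c[1]-c[0];print(np.rad2deg(np.arctan2(e[1],e[0])));e=c[0]-c[2];print(np.rad2deg(np.arctan2(-e[0],e[1])),"centre",(c[1]+c[2])/2)
s,p,Q=st();print(s["t"],p,s["q"]);print(barnow())
im=snapshot("wrist");cv2.imwrite("pics/w11.png",im[:,:,::-1]);im=snapshot("side");cv2.imwrite("pics/side11.png",im[:,:,::-1]);np.save("w11m.npy",camera_model("wrist"),allow_pickle=True)
E
```

```text
[array([ 0.374 , -0.0439,  0.02  ]), array([ 0.581 , -0.0303,  0.02  ]), array([ 0.3865, -0.193 ,  0.02  ])] 0.207455281773688 0.14963400758484785
3.7484625271534435
4.78374695778254 centre [ 0.4837 -0.1117  0.02  ]
12.0 [ 0.5559 -0.0183  0.4847] [-0.2411  0.2233  1.2276  0.0135  1.6521 -0.3055]
[ 0.5495 -0.0186  0.3479]
```

View pics/w11.png

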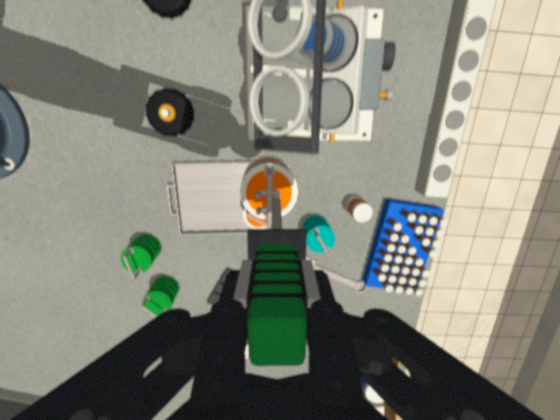

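View pics/side11.png

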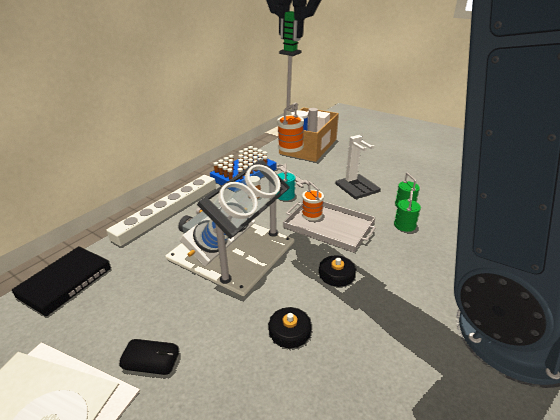

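```bash
python3 - <<'E'
from h import *
s,p,Q=st();B=barnow()
p1,q1=tcp_for([.429,-.116,B[2]],0,4);print(p1,delta(p1,q1))
E
```

```text
[ 0.441  -0.1152  0.4843] [ 0.0883 -0.0046 -0.121  -0.041  -0.0068  0.0004]
```

Request:
play_rows(deltas=[[0.003,0,-0.004,-0.01,0,0],[0.009,0,-0.012,-0.02,0,0],[0.018,0,-0.024,-0.03,-0.002,0],[0.029,0,-0.039,-0.041,-0.004,0],[0.041,0,-0.055,-0.041,-0.007,0],[0.053,0,-0.071,-0.041,-0.007,0],[0.065,0,-0.088,-0.041,-0.007,0],[0.075,0,-0.102,-0.041,-0.007,0],[0.082,0,-0.112,-0.041,-0.007,0],[0.086,0,-0.118,-0.041,-0.007,0],[0.088,0,-0.121,-0.041,-0.007,0],[0.088,0,-0.121,-0.041,-0.007,0]])

```text
t: 13.3
tcp_pos: [0.4411, -0.1124, 0.48]
tool_rot: [-0.518, 0.481, -0.481, 0.518]
force: [0.7, 0.6, -4.2]
finger_gap: 0.246
```

Request:
play_rows(deltas=[[0,0.008,0,0,0,0],[0,0.024,0,0,0,0],[0,0.044,0,0,0,0],[0,0.064,0,0,0,0],[0,0.084,0,0,0,0],[0,0.104,0,0,0,0],[0,0.124,0,0,0,0],[0,0.144,0,0,0,0],[0,0.164,0,0,0,0],[0,0.184,0,0,0,0],[0,0.197,0,0,0,0],[0,0.205,0,0,0,0]])

```text
t: 14.5
tcp_pos: [0.441, -0.1114, 0.2733]
tool_rot: [-0.518, 0.482, -0.48, 0.518]
force: [0.7, 0.8, -3.9]
finger_gap: 0.244
```

```bash
python3 - <<'E'
from h import *
s,p,Q=st();print(s["t"],p,s["q"],s["force"]);print(barnow());np.save("w12m.npy",camera_model("wrist"),allow_pickle=True)
for n in["side","wrist","scene"]:
  im=snapshot(n);cv2.imwrite(f"pics/{n}12.png",im[:,:,::-1])
crop("pics/side12.png",260,110,420,260,4,"pics/d12c.png")
crop("pics/scene12.png",150,170,290,310,4,"pics/s12c.png")
E
```

```text
14.5 [ 0.441  -0.1114  0.2733] [-0.4948  0.2414  1.7863  0.0015  1.1165 -0.5699] [ 0.7116  0.8285 -3.9458]
[ 0.4288 -0.1119  0.1368]
```

View pics/d12c.png

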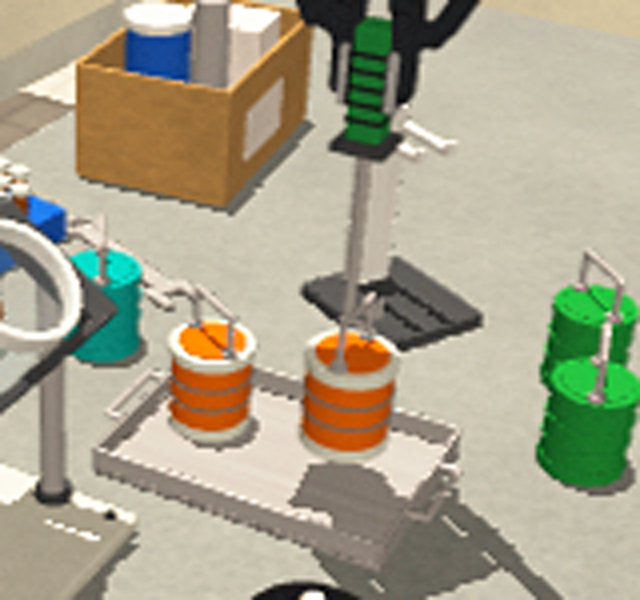

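View pics/wrist12.png

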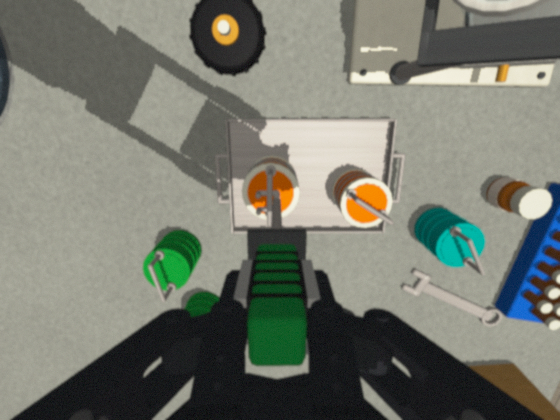

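View pics/s12c.png

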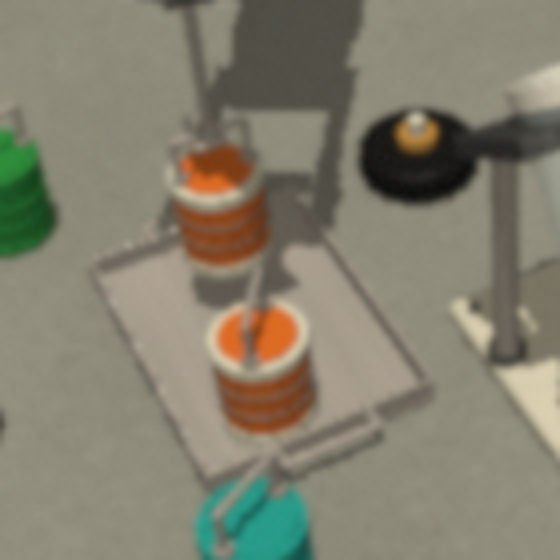

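```bash
python3 - <<'E'
from h import *
m=np.load("w12m.npy",allow_pickle=True).item()
c=[onz("wrist",x,y,.02,m) for x,y in[(230,119),(395,118),(384,230),(233,231)]]
print(c);C=np.mean(c,0);print(C)
Rz=R.from_euler("z",4.5,degrees=True)
B=barnow();print("bar in tray",Rz.inv().apply(B-C))
crop("pics/wrist12.png",210,100,410,250,4,"pics/w12c.png")
crop("pics/side12.png",320,180,370,235,10,"pics/d12d.png")
E
```

```text
[array([ 0.3793, -0.045 ,  0.02  ]), array([ 0.5798, -0.0289,  0.02  ]), array([ 0.593 , -0.1746,  0.02  ]), array([ 0.3874, -0.1915,  0.02  ])]
[ 0.4849 -0.11    0.02  ]
bar in tray [-0.0556  0.0019  0.118 ]
```

View pics/w12c.png

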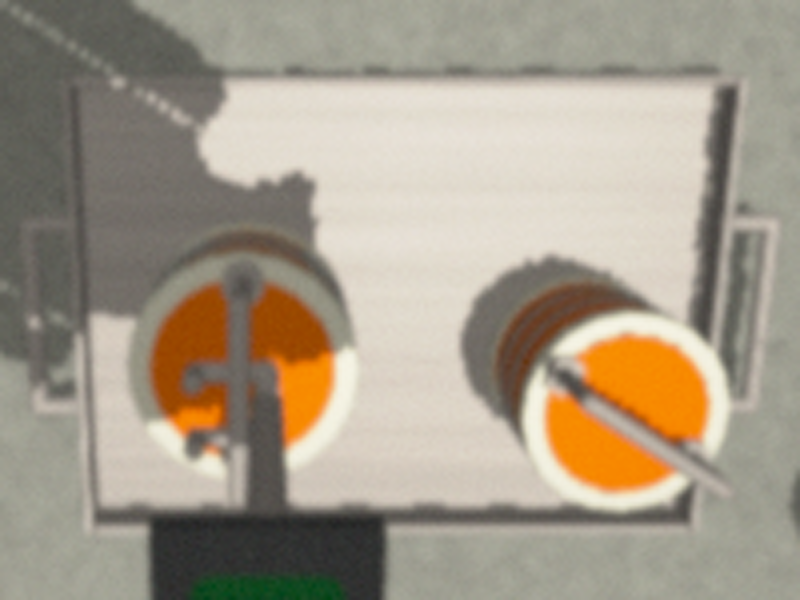

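View pics/d12d.png

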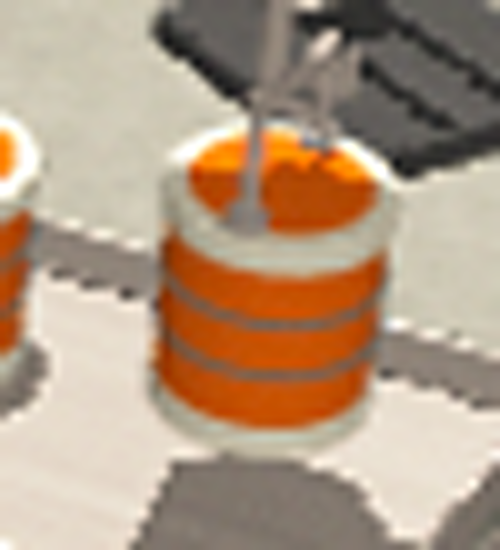

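Request:
play_rows(deltas=[[0,0.008,0,0,0,0],[0,0.018,0,0,0,0],[0,0.026,0,0,0,0],[0,0.03,0,0,0,0],[0,0.033,0,0,0,0],[0,0.035,0,0,0,0],[0,0.037,0,0,0,0],[0,0.039,0,0,0,0],[0,0.041,0,0,0,0],[0,0.043,0,0,0,0],[0,0.045,0,0,0,0],[0,0.045,0,0,0,0]])

```text
t: 15.85
tcp_pos: [0.4412, -0.112, 0.2298]
tool_rot: [-0.518, 0.481, -0.481, 0.518]
force: [0.4, 0.3, -2.0]
finger_gap: 0.243
```

```bash
python3 - <<'E'
from h import *
s,p,Q=st();print(s["t"],p,s["force"]);print(barnow())
for n in["side"]:
  im=snapshot(n);cv2.imwrite(f"pics/{n}13.png",im[:,:,::-1])
crop("pics/side13.png",300,160,380,240,7,"pics/d13c.png")
E
```

```text
15.85 [ 0.4412 -0.112   0.2298] [ 0.4204  0.3031 -1.9647]
[ 0.4293 -0.1128  0.0933]
```

View pics/d13c.png

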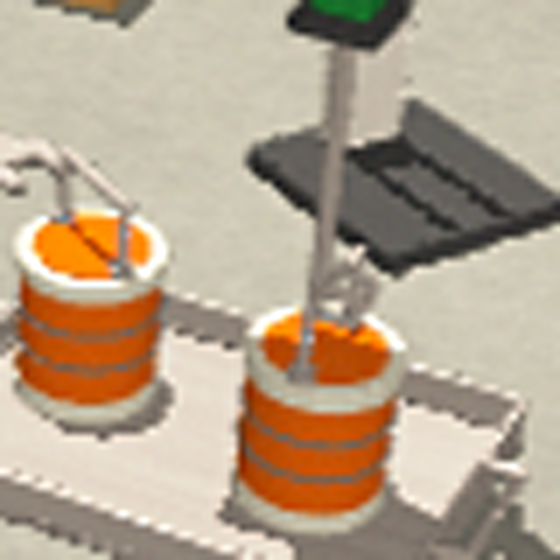

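Request:
play_rows(deltas=[[0,0.004,0,0,0,0],[0,0.008,0,0,0,0],[0,0.011,0,0,0,0],[0,0.011,0,0,0,0]])

```text
t: 16.3
tcp_pos: [0.4407, -0.1118, 0.2182]
tool_rot: [-0.518, 0.482, -0.48, 0.518]
force: [0.0, -0.0, -2.1]
finger_gap: 0.241
```

```bash
python3 - <<'E'
from h import *
s,p,Q=st();print(s["t"],p,s["force"]);print(barnow())
for n in["side","wrist"]:
  im=snapshot(n);cv2.imwrite(f"pics/{n}14.png",im[:,:,::-1])
crop("pics/side14.png",300,160,380,240,7,"pics/d14c.png")
crop("pics/wrist14.png",220,120,340,240,5,"pics/w14c.png")
E
```

```text
16.3 [ 0.4407 -0.1118  0.2182] [ 0.0076 -0.0297 -2.0589]
[ 0.4285 -0.1124  0.0817]
```

View pics/d14c.png

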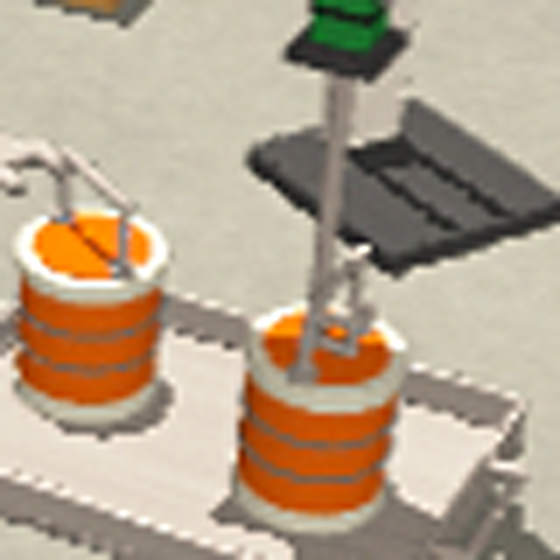

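View pics/w14c.png

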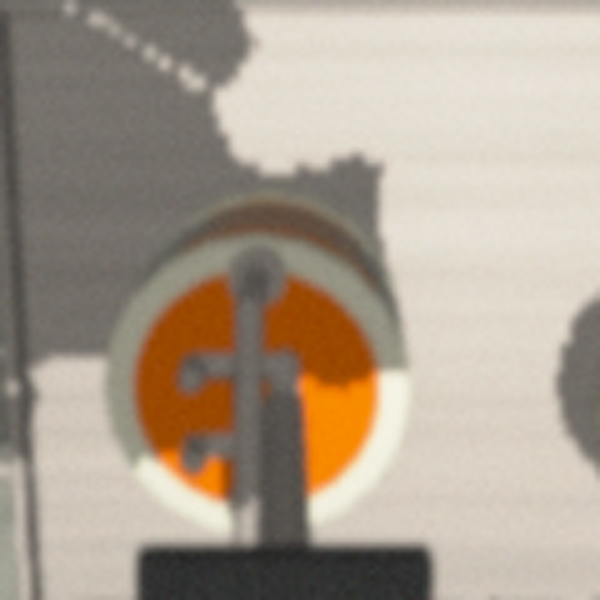

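Request:
play_rows(deltas=[[0,0,0.004,0,0,0],[0,0,0.008,0,0,0],[0,0,0.012,0,0,0],[0,0,0.016,0,0,0],[0,0,0.021,0,0,0],[0,0,0.021,0,0,0]])

```text
t: 17.0
tcp_pos: [0.4631, -0.1106, 0.219]
tool_rot: [-0.518, 0.481, -0.481, 0.519]
force: [-0.0, -0.6, -1.1]
finger_gap: 0.246
```

```bash
python3 - <<'E'
from h import *
s,p,Q=st();print(s["t"],p,s["force"]);print(barnow())
for n in["side","wrist"]:
  im=snapshot(n);cv2.imwrite(f"pics/{n}15.png",im[:,:,::-1])
crop("pics/side15.png",300,160,380,240,7,"pics/d15c.png")
crop("pics/wrist15.png",200,120,320,240,5,"pics/w15c.png")
E
```

```text
17.0 [ 0.4631 -0.1106  0.219 ] [-0.0171 -0.5993 -1.0612]
[ 0.4513 -0.1114  0.0825]
```

View pics/d15c.png

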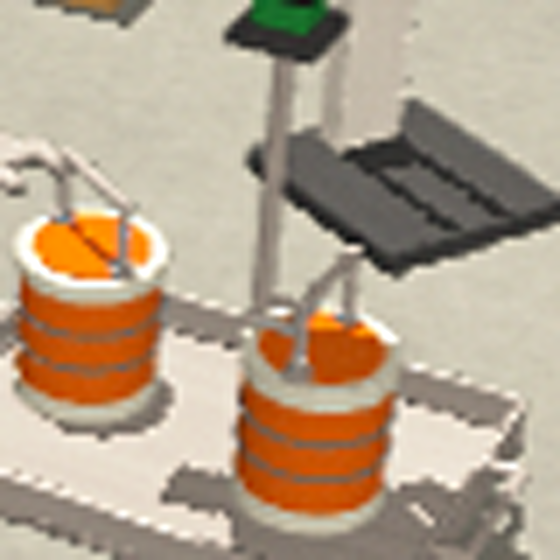

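View pics/w15c.png

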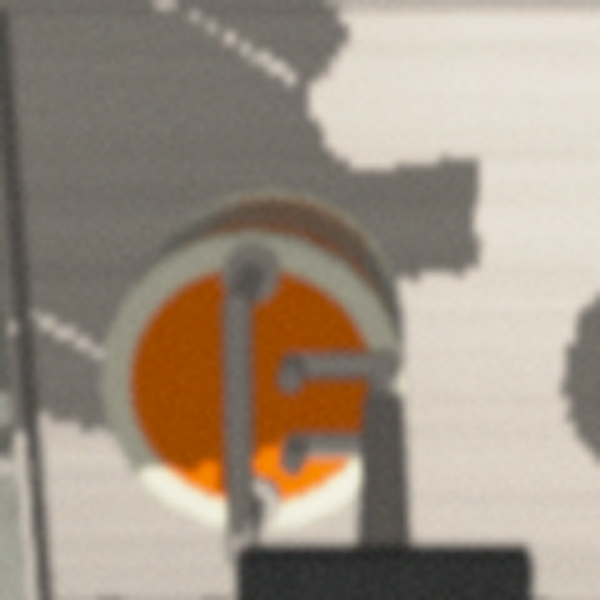

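Request:
play_rows(deltas=[[0,-0.006,0,0,0,0],[0,-0.014,0,0,0,0],[0,-0.024,0,0,0,0],[0,-0.036,0,0,0,0],[0,-0.056,0,0,0,0],[0,-0.08,0,0,0,0],[0,-0.105,0,0,0,0],[0,-0.125,0,0,0,0],[0,-0.14,0,0,0,0],[0,-0.14,0,0,0,0]])

```text
t: 18.1
tcp_pos: [0.4633, -0.1112, 0.362]
tool_rot: [-0.517, 0.479, -0.483, 0.519]
force: [0.1, 0.0, -1.3]
finger_gap: 0.245
```

```bash
python3 - <<'E'
from h import *
s,p,Q=st();print(s["t"],p,s["force"])
for n in["side","wrist"]:
  im=snapshot(n);cv2.imwrite(f"pics/{n}16.png",im[:,:,::-1])
crop("pics/side16.png",260,110,420,260,4,"pics/d16c.png")
z=np.deg2rad(-23.8)
q=toolrot([0,0,-1],[np.cos(z),np.sin(z),0])
print(delta([.4165,-.2975,p[2]],q))
E
```

```text
18.1 [ 0.4633 -0.1112  0.362 ] [ 0.1188  0.0495 -1.3311]
[ 0.1831 -0.003  -0.059  -0.001   0.4889 -0.0008]
```

View pics/d16c.png

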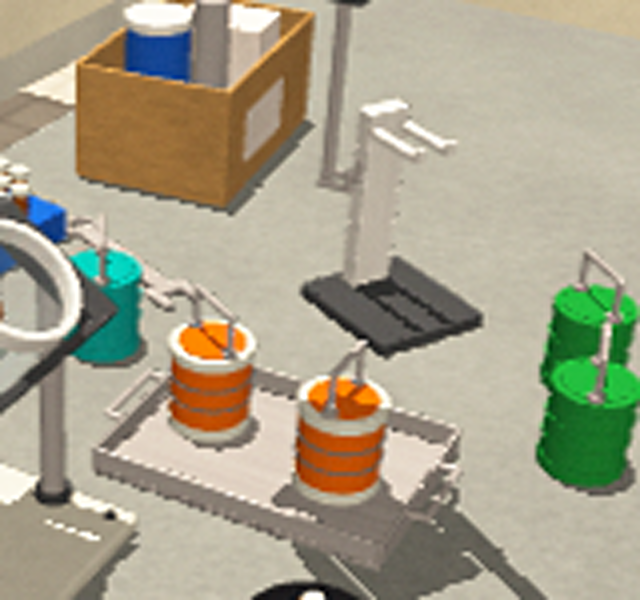

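Request:
play_rows(deltas=[[0.008,0,-0.003,0,0.03,0],[0.025,0,-0.008,0,0.08,0],[0.05,0,-0.016,0,0.15,0],[0.075,0,-0.024,0,0.21,0],[0.1,0,-0.032,0,0.28,0],[0.125,0,-0.04,0,0.35,0],[0.15,0,-0.048,0,0.41,0],[0.17,0,-0.055,0,0.46,0],[0.18,0,-0.058,0,0.489,0],[0.183,0,-0.059,0,0.489,0],[0.183,0,-0.059,0,0.489,0]])

```text
t: 19.3
tcp_pos: [0.4165, -0.2972, 0.3581]
tool_rot: [-0.386, 0.593, -0.592, 0.386]
force: [0.0, 0.3, -1.5]
finger_gap: 0.248
```

```bash
python3 - <<'E'
from h import *
s,p,Q=st();print(s["t"],p,s["force"],Q.as_matrix(),s["q"])
for n in["side","wrist"]:
  im=snapshot(n);cv2.imwrite(f"pics/{n}17.png",im[:,:,::-1])
z=np.deg2rad(-23.8)
q=toolrot([0,0,-1],[np.cos(z),np.sin(z),0])
print(delta([.4165,-.2975,.1915],q))
np.save("w17m.npy",camera_model("wrist"),allow_pickle=True)
E
```

```text
19.3 [ 0.4165 -0.2972  0.3581] [ 0.0117  0.334  -1.542 ] [[-0.4038 -0.0004  0.9149]
 [-0.9149  0.0025 -0.4038]
 [-0.0021 -1.     -0.0014]] [-0.8394  0.2392  1.5344  0.0014  1.3701 -0.424 ]
[ 0.0013  0.167   0.0003  0.0008  0.001  -0.0019]
```

View pics/wrist17.png

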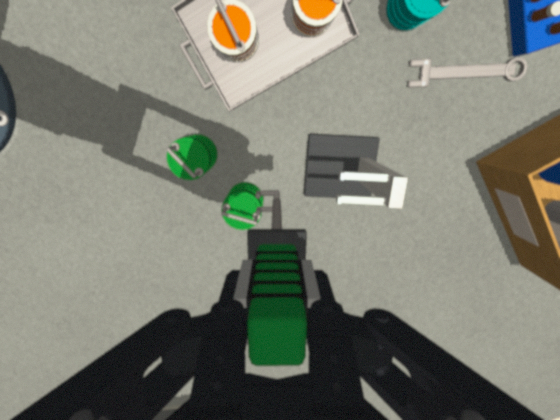

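```bash
python3 - <<'E'
from h import *
crop("pics/wrist17.png",200,120,420,240,3.6,"pics/w17c.png")
m=np.load("w17m.npy",allow_pickle=True).item()
z=np.deg2rad(-23.8);ex=np.array([np.cos(z),np.sin(z)]);
s,p,Q=st()
c=onz("wrist",243,204,.068,m);print("can top",c, "rel hook axis in hook frame",ex@(c-p)[:2],np.array([-ex[1],ex[0]])@(c-p)[:2])
E
```

```text
can top [ 0.3528 -0.3213  0.068 ] rel hook axis in hook frame -0.048477762651051 -0.04846683296629925
```

View pics/w17c.png

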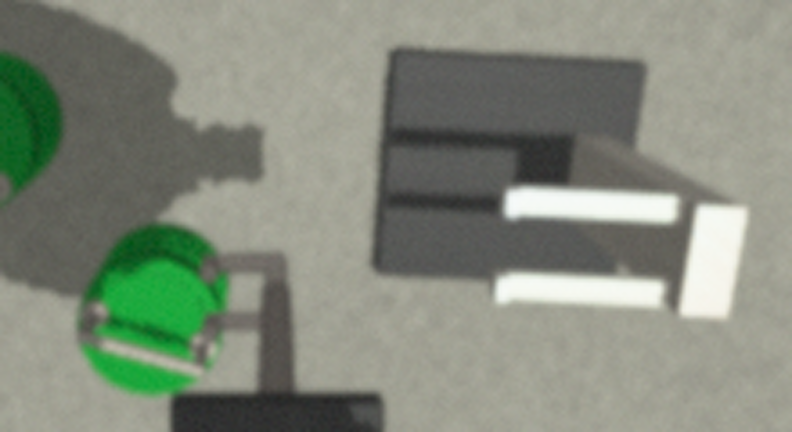

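```bash
python3 - <<'E'
from h import *
m=np.load("w17m.npy",allow_pickle=True).item()
f=lambda x,y,z=.15:onz("wrist",200+x/3.6,120+y/3.6,z,m)
a1,b1=f(507,204),f(678,209);a2,b2=f(496,290),f(663,293)
for a,b in((a1,b1),(a2,b2)):e=b-a;print(a,b,np.linalg.norm(e),np.rad2deg(np.arctan2(e[1],e[0])))
print("spacing",np.linalg.norm(a1-a2))
mid=(a1+a2)/2;e=((b1+b2)-(a1+a2));e/=np.linalg.norm(e);print(np.rad2deg(np.arctan2(e[1],e[0])))
post=f(680,210+50,.162)
seat=mid+e*.026;print("seat from lips",seat)
s,p,Q=st();t=seat-p;print("to seat along/perp",e[:2]@t[:2],np.array([-e[1],e[0]])@t[:2])
E
```

```text
[ 0.488  -0.3183  0.15  ] [ 0.5374 -0.3417  0.15  ] 0.05461225129801887 -25.439018585732818
[ 0.475  -0.3436  0.15  ] [ 0.5245 -0.3665  0.15  ] 0.05458713638644275 -24.80708812119013
spacing 0.02850730976898477
-25.12312602345969
seat from lips [ 0.5051 -0.342   0.15  ]
to seat along/perp 0.09926240412632109 -0.003695882339678852
```

Request:
play_rows(deltas=[[0.001,0,0.015,0,0.013,0],[0.0026,0.01,0.0345,0,0.026,0],[0.0026,0.035,0.0345,0,0.026,0],[0.0026,0.065,0.0345,0,0.026,0],[0.0026,0.095,0.0345,0,0.026,0],[0.0026,0.125,0.0345,0,0.026,0],[0.0026,0.15,0.0345,0,0.026,0],[0.0026,0.163,0.0345,0,0.026,0],[0.0026,0.1675,0.0345,0,0.026,0],[0.0026,0.1675,0.0345,0,0.026,0]])

```text
t: 20.4
tcp_pos: [0.4475, -0.3128, 0.191]
tool_rot: [-0.378, 0.598, -0.597, 0.379]
force: [0.3, 0.2, -1.2]
finger_gap: 0.247
```

```bash
python3 - <<'E'
from h import *
s,p,Q=st();print(s["t"],p,s["force"])
im=snapshot("wrist");cv2.imwrite(f"pics/wrist18.png",im[:,:,::-1])
crop("pics/wrist18.png",200,120,420,270,3.6,"pics/w18c.png")
im=snapshot("side");cv2.imwrite(f"pics/side18.png",im[:,:,::-1])
crop("pics/side18.png",320,90,420,210,5,"pics/d18c.png")
print(delta([.5058,-.3413,p[2]],Q))
E
```

```text
20.4 [ 0.4475 -0.3128  0.191 ] [ 0.3298  0.2326 -1.1649]
[ 0.0003  0.0013  0.064  -0.0026 -0.0004  0.0011]
```

View pics/w18c.png

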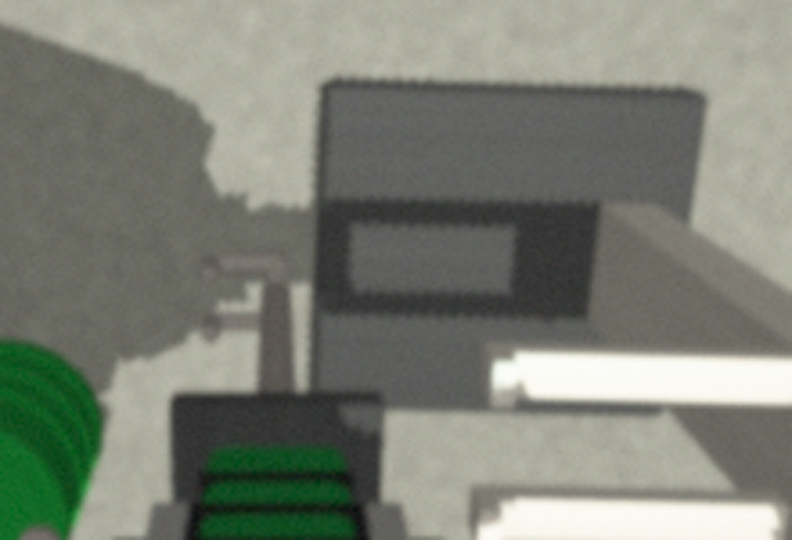

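View pics/d18c.png

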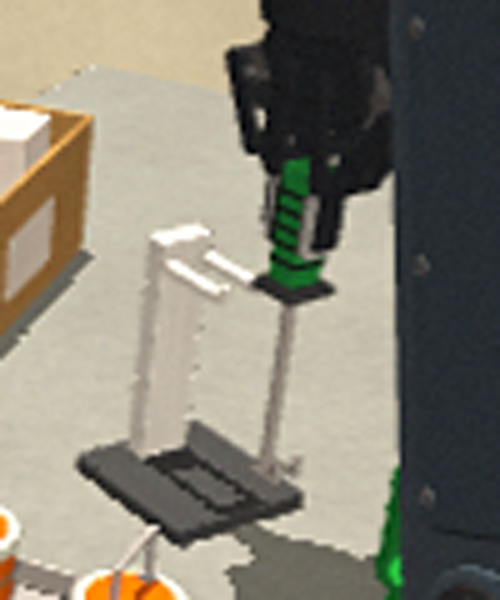

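Request:
play_rows(deltas=[[0,0,0.008,0,0,0],[0,0,0.018,0,0,0],[0,0,0.028,0,0,0],[0,0,0.038,0,0,0],[0,0,0.048,0,0,0],[0,0,0.057,0,0,0],[0,0,0.064,0,0,0],[0,0,0.064,0,0,0]])

```text
t: 21.3
tcp_pos: [0.5062, -0.3416, 0.1911]
tool_rot: [0.378, -0.597, 0.597, -0.379]
force: [-0.6, -0.1, -2.0]
finger_gap: 0.246
```

```bash
python3 - <<'E'
from h import *
s,p,Q=st();print(s["t"],p,s["force"],s["ft_torque"])
im=snapshot("wrist");cv2.imwrite(f"pics/wrist19.png",im[:,:,::-1])
crop("pics/wrist19.png",200,140,380,290,4,"pics/w19c.png")
im=snapshot("side");cv2.imwrite(f"pics/side19.png",im[:,:,::-1])
crop("pics/side19.png",320,90,420,210,5,"pics/d19c.png")
E
```

```text
21.3 [ 0.5062 -0.3416  0.1911] [-0.5669 -0.0786 -2.012 ] [0.0129 0.0022 0.0277]
```

View pics/w19c.png

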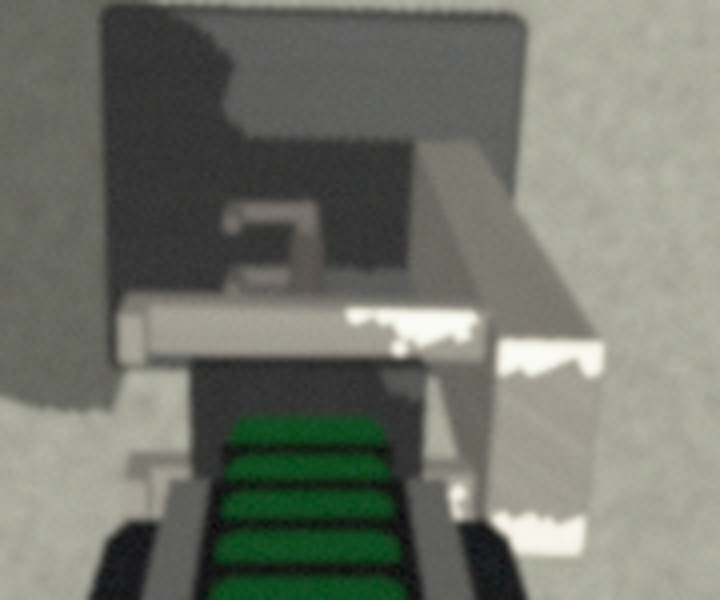

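View pics/d19c.png

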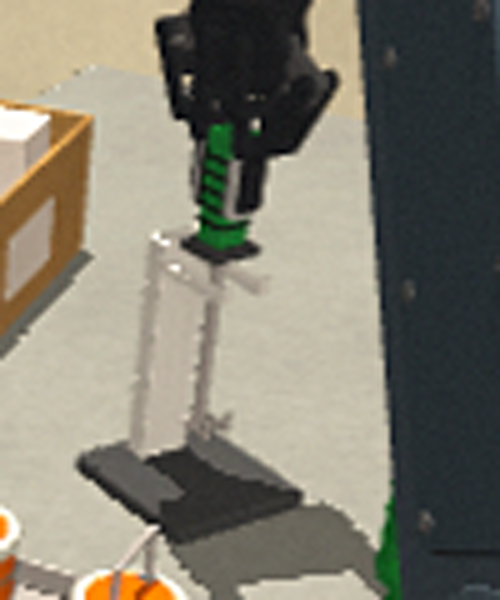

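Request:
play_rows(deltas=[[0,0.004,0,0,0,0],[0,0.008,0,0,0,0],[0,0.011,0,0,0,0],[0,0.013,0,0,0,0],[0,0.014,0,0,0,0],[0,0.014,0,0,0,0]])

```text
t: 22.0
tcp_pos: [0.5051, -0.3409, 0.177]
tool_rot: [-0.378, 0.598, -0.597, 0.379]
force: [0.2, -0.4, -1.8]
finger_gap: 0.243
```

```bash
python3 - <<'E'
from h import *
s,p,Q=st();print(s["t"],p,s["force"],s["ft_torque"])
im=snapshot("wrist");cv2.imwrite(f"pics/wrist20.png",im[:,:,::-1])
crop("pics/wrist20.png",200,140,380,290,4,"pics/w20c.png")
E
```

```text
22.0 [ 0.5051 -0.3409  0.177 ] [ 0.2185 -0.421  -1.7939] [-0.0006 -0.0154 -0.0213]
```

View pics/w20c.png

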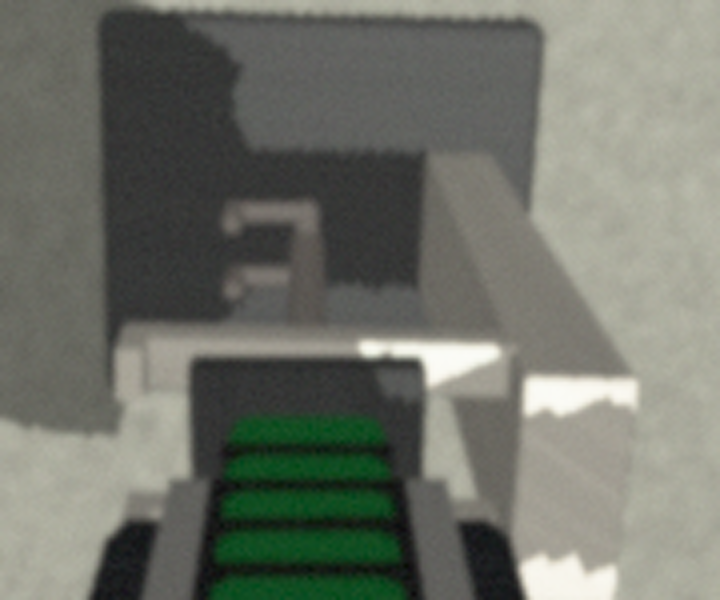

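Request:
play_rows(deltas=[[0,0.001,0,0,0,0],[0,0.0015,0,0,0,0],[0,0.0015,0,0,0,0]])

```text
t: 22.35
tcp_pos: [0.5054, -0.3411, 0.1765]
tool_rot: [0.378, -0.597, 0.597, -0.379]
force: [-1.3, 0.5, 4.4]
finger_gap: 0.25
```

Request:
play_rows(deltas=[[0,0,0,0,0,0],[0,0,0,0,0,0],[0,0,0,0,0,0],[0,0,0,0,0,0],[0,0,0,0,0,0],[0,0,0,0,0,0]], gripper=0.08)

```text
t: 22.95
tcp_pos: [0.5052, -0.3409, 0.1756]
tool_rot: [-0.378, 0.598, -0.597, 0.379]
force: [0.6, -0.1, -0.1]
finger_gap: 0.943
```

Request:
play_rows(deltas=[[0,-0.01,0,0,0,0],[0,-0.03,0,0,0,0],[0,-0.06,0,0,0,0],[0,-0.09,0,0,0,0],[0,-0.12,0,0,0,0],[0,-0.15,0,0,0,0],[0,-0.15,0,0,0,0]])

```text
t: 23.65
tcp_pos: [0.5072, -0.3429, 0.3318]
tool_rot: [0.377, -0.594, 0.601, -0.38]
force: [0.6, 0.2, 0.7]
finger_gap: 0.938
```

```bash
python3 - <<'E'
from h import *
s,p,Q=st();print(s["t"],p,s["force"],s["finger_gap"])
for n in("wrist","side","scene"):
    im=snapshot(n);cv2.imwrite(f"pics/{n}21.png",im[:,:,::-1])
crop("pics/wrist21.png",200,100,380,250,4,"pics/w21c.png")
crop("pics/side21.png",170,90,420,270,3,"pics/d21c.png")
E
```

```text
23.65 [ 0.5072 -0.3429  0.3318] [0.6451 0.155  0.721 ] 0.9381352821044447
```

View pics/w21c.png

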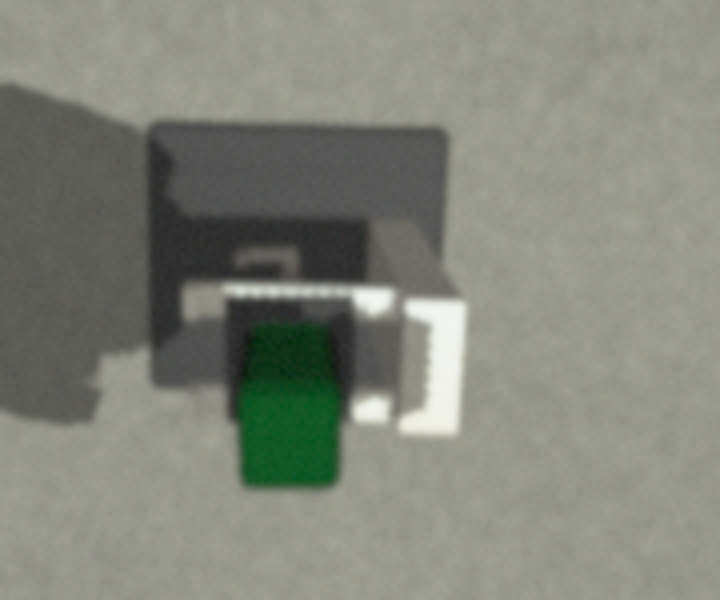

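View pics/d21c.png

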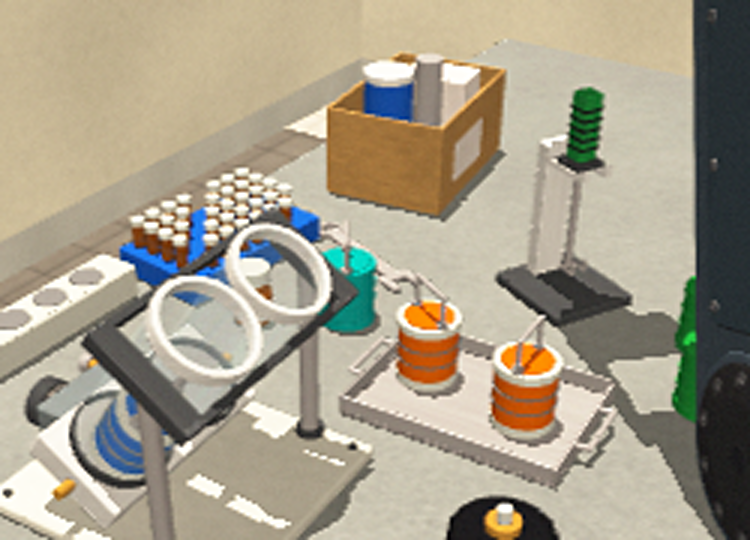

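View pics/scene21.png

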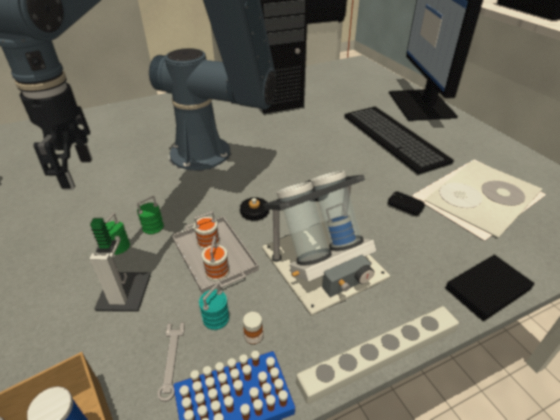

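All is in place: the hook hangs upright in the fork, the orange cartridge stands in the tray, and the rest is unchanged. Handing in.

```bash
python3 -c "
from station import *
s=sense();print(s['t'],abs(s['qd']).max());print(sign_off())"
```

```text
23.8 0.024112917650641105
the job is handed in; nothing more can be done
None
```

I handed the job in at 23.8 s. The orange cartridge is out of its barrel and stands in the near half of the tray. The hook hangs back in its fork.

- **The pull:** I took the hook from the stand, tilted it 35° along the bore and passed its prongs under the bail. I drew the cartridge up, turning it upright as it cleared the rim. It was hanging still before I set it down, with no drop. Its centre is about 56 mm towards the robot from the tray's centre.
- **The hook:** I set its collar down between the fork's lips and the post, with a contact force of about 6 N, then let go and raised the gripper.
- **Last checks:** the final pictures from all three cameras show the cartridge upright on the tray floor. The hook sits straight in the fork, and the blue cartridge is still in its barrel. I saw no change in the cartridge that already stood in the tray, the look-alikes or the other bystanders. The gripper is empty and clear, and the highest contact force I read was only a few newtons.
- **Disagreements:** my camera estimates of the drier and the tray differed between views by 3 to 10 mm. I resolved these with close wrist views before each engagement. No check failed.

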